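# Load a trap into a covered purifier housing

### The job

Load the loose gas trap into the long purifier housing: lift the housing's loose cover off and stand it the right way up in the shallow steel tray, then lay the trap in the housing's open cradle, and finally put the cover back on so that it sits fully home over the trap. Set the things down, do not drop them; leave the short housing closed and do not knock over or push about the other things on the bench.

Things in the scene. Friction and masses are not known exactly. Their poses are not given: they have to be found in the camera images.
- long_housing: base of the long purifier housing, grey, fixed; starts empty, closed by the long cover, in one of three places side by side that the short housing and tray share. Origin: centre of its underside, on the bench; x along its length. Flange 190 x 82 x 8 mm plus brass end stubs (208 long), on it a plinth 162 x 54 mm, top at z = 14 mm. The cover stands on the flange (z = 8 mm) round the plinth, 3 mm play each side
- cradle (a point): middle of the long housing's cradle floor (the plinth top, 14 mm above the bench, under the cover at first); x along the housing. The trap rests here, centred, its length along x, its end blocks between 4 steel cheeks (58 to 70 mm from the middle, 41 mm apart, flared, 15 mm high) and 2 end stops (155 mm apart, 8 mm high). Beside the trap's middle there is open room for fingers
- long_cover: loose cover of the long housing: plain aluminium hood open below, 174 x 66 x 49 mm (walls 3 mm, inside 168 x 60 x 46 mm), black bridge handle on top. Origin: centre of its lower rim; x along its length, z up; 0.15 to 0.31 kg. The same either way round. At the start it stands on the long housing, its origin 8 mm above the bench; nothing holds it down
- long_cover_handle (a point): middle of the handle bar of the long cover, 75 mm above the cover's lower rim. The bar runs along the cover's x, 90 mm long, 12 mm wide and 12 mm high; below it are 20 mm of free space to the hood's top, between two 12 mm thick posts at the ends of the bar
- tray: shallow open steel tray, fixed to the bench, empty: outside 206 x 98 x 12 mm, walls and floor 3 mm (inside 200 x 92 mm). Origin: centre of its underside; x along its length, z up. The place for the cover while the housing is open
- trap: the gas trap: a loose cartridge on the bench behind the housings (the tall chromatograph is to its right; its sampler wheel hangs 0.47 m above the bench behind on the left), 146 mm long, a blue tube of 28 mm diameter between two white square end blocks 34 x 34 mm, 18 mm long. Origin: centre of its underside (its axis is 17 mm above); y along its length, z up; about 0.11 kg (0.08 to 0.16). The same either way round
- short_housing: base of the short purifier housing, grey, fixed, closed by the short cover: flange 118 x 82 x 8 mm (138 long over its stubs). Origin: centre of its underside, x along its length. To be left alone
- short_cover: loose cover of the short housing, a hood like the long one but 102 x 66 x 49 mm, its handle bar 70 mm long; with the handle it reaches 89 mm above the bench. Origin: centre of its lower rim. To be left alone
- white_cap_bottle: loose brown bottle with a white cap, 45 mm across, 108 mm high, standing at the right of the housings. Origin: centre of its underside. Bystander
- black_cap_bottle: loose brown bottle with a black cap, 62 mm across, 150 mm high, standing behind on the left. Origin: centre of its underside. Bystander
- septa_tin: loose round tin, 46 mm across, 19 mm high, behind the housings. Origin: centre of its underside. Bystander

How it is judged (in metres and radians):
On the way, in this order (a step that is already met when the one before it is completed fails the run):
1. the long cover stands upright on the floor of the tray, let go of (x of long_cover in the frame of tray between -0.02 and 0.02 m and y of long_cover in the frame of tray between -0.02 and 0.02 m and z of long_cover in the frame of tray between -0.001 and 0.007 m and angle between long_cover's own z axis and vertical below 0.06 rad and contact force between the fingers and long_cover below 0.1 N and linear speed of long_cover below 0.02 m/s and angular speed of long_cover below 0.2 rad/s), for 0.2 s.
2. the trap lies in the cradle of the long housing, let go of, while the cover is still in the tray (x of trap in the frame of long_housing between -0.008 and 0.008 m and y of trap in the frame of long_housing between -0.006 and 0.006 m and z of trap in the frame of long_housing between 0.01 and 0.018 m and angle between the y axis of trap and the x axis of long_housing, either way round below 0.1 rad and angle between trap's own z axis and vertical below 0.1 rad and contact force between the fingers and trap below 0.1 N and linear speed of trap below 0.02 m/s and angular speed of trap below 0.2 rad/s and x of long_cover in the frame of tray between -0.02 and 0.02 m and y of long_cover in the frame of tray between -0.02 and 0.02 m and z of long_cover in the frame of tray between -0.001 and 0.007 m and angle between long_cover's own z axis and vertical below 0.06 rad), for 0.2 s.
At the end, for the whole second after the job is handed in: The trap lies in the long housing's cradle (within 8 mm along, 6 mm across, 4 mm in height, 0.1 rad), the long cover is home on the flange over it (6 mm sideways, 3 mm in height, 0.08 rad turned, 0.05 rad tilted), both at rest and let go of, both bottles stand and the short cover is in place (x of trap in the frame of long_housing between -0.008 and 0.008 m and y of trap in the frame of long_housing between -0.006 and 0.006 m and z of trap in the frame of long_housing between 0.01 and 0.018 m and angle between the y axis of trap and the x axis of long_housing, either way round below 0.1 rad and angle between trap's own z axis and vertical below 0.1 rad and x of long_cover in the frame of long_housing between -0.006 and 0.006 m and y of long_cover in the frame of long_housing between -0.006 and 0.006 m and z of long_cover in the frame of long_housing between 0.005 and 0.011 m and angle between the x axis of long_cover and the x axis of long_housing, either way round below 0.08 rad and angle between long_cover's own z axis and vertical below 0.05 rad and contact force between the fingers and long_cover below 0.1 N and linear speed of each of long_cover, trap below 0.02 m/s and angular speed of each of long_cover, trap below 0.2 rad/s and angle between each of white_cap_bottle, black_cap_bottle's own z axis and vertical below 0.35 rad and distance of short_cover from where it was at the start of the episode below 0.01 m); the robot touches nothing.
It fails at once if the short cover is shifted by more than 10 mm (distance of short_cover from where it was at the start of the episode above 0.01 m).
It fails at once if the long cover is dropped (falls free, faster than 0.6 m/s, out of the gripper) (linear speed of long_cover above 0.6 m/s and contact force between the fingers and long_cover below 0.05 N).
It fails at once if the trap is dropped (falls free, faster than 0.6 m/s, out of the gripper) (linear speed of trap above 0.6 m/s and contact force between the fingers and trap below 0.05 N).
It fails at once if a bottle or the round tin is moved by more than 30 mm (distance of any of white_cap_bottle, black_cap_bottle, septa_tin from where it was at the start of the episode above 0.03 m).
It also fails if it takes over 69 s, if anything falls off the work surface, if the arm or the gripper's body presses on something with over 40 N, if the wrist force passes 120 N, or if a joint passes its speed limit or range.

### The arm

A 6-joint arm with a two-finger parallel gripper is mounted at the origin on a cart in front of the work surface, level with it; the furniture and walls round the work are solid. World frame = base frame: x ahead of the robot, y to its left, z up, the work surface at z = 0. Lengths are in m, angles in degrees, forces in N, time in s.
With the tool pointing down it reaches from about 0.275 to 0.725 m from the base axis. Payload 15.9 kg.
Tool frame: the origin (TCP) lies at the very end of the fingers, on their centre line; the grasp point (between the pads) lies 19 mm behind it; z points along the fingers, y is the line along which they close (so a half turn about z gives the same grasp; the last joint's range is limited). The gripper opens to 85 mm and grips with 20 to 120 N. Pads are 22 mm wide; open, the fingers measure 114 mm over their backs; the gripper's body (76 mm by 85 mm) begins 54 mm behind the grasp point. The pads swing forward as they close: fully open they stand 13 mm farther back than shut.
Start: joints at [75.86, 12.198, -1.971, 75.831, 0, 90], TCP at [0.122, 0.485, 0.195] pointing down, gripper open.
Joint ranges: [-170.91, 170.91], [-42.67, 98.43], [-65.05, 77.54], [-120.47, 116.71], [-90, 82.35], [-180, 180]. Speed limits (degrees/s): [108.29, 108.29, 136.94, 147.25, 180, 180].

### API

Orientations are given as a 3x3 rotation matrix whose columns are the frame's x, y, z axes.
In Python, from workcell import manip gives the robot as it stands. The module is installed in compiled form; this text tells all that it offers.
- The arm moves only by the tool play_rows, never from a script. Its argument "commands" is a list that holds one entry, the list of rows, each a list of 7 numbers: the turn, a rotation vector about the tool's x, y, z each as a share of 30 degrees, from -1 to 1, then the shift along the tool's x, y, z each as a share of 10 cm, from -1 to 1, then the opening, from 0 (shut) to 1 (fully open). A call has 1 to 5 rows; each row is the pose to reach, as a shift and turn from the pose commanded when the call began, along the tool's axes at that moment; what a row does not reach only later rows make up. A row lasts 1/12 s, in which the tool goes at most 41.7 mm and 7.16 degrees, less where a joint would pass 70% of its speed; a pose out of reach is approached as far as the arm can. A call with a number of a shift or a turn outside -1 to 1 is refused whole. A call with a gripper value outside its range is refused whole. The fingers move at their own pace and stop on an object; "squeeze" is the grip in N (left out, the last holds). Time passes only in rows, so rows that repeat a pose let the fingers close. It gives the time, the measured TCP pose, the force, the opening and the grip force at its end, in the units of the state.
- manip.read_state(): the state, without advancing time (a new reading comes with each control period).
- manip.snapshot(name): name is "scene" or "top" or "wrist"; returns the picture (420x560x3 uint8, red, green, blue); there is no depth.
- manip.camera_model(name): a dict with "fx", "fy", "cx", "cy" (pixels), "pose" (4x4, takes a point from camera to world coordinates). Camera axes: x right, y down, z forward; pixel columns grow to the right and rows downward; lengths in m; the calibration is good to about 2 mm. A picture is of the moment at which its call begins: read the wrist's pose just before it. camera_model takes no time and is no camera call; for the wrist camera it gives the pose at the moment of the call.
- manip.hand_in(): hands the job in; it is judged then, once.
The state is a dict: "time": time; "q": joint angles; "qvel": joint speeds; "joint_efforts": joint torques, N m; "position": TCP position; "tcp_rot": TCP orientation; "ft_force": force on the tool from outside, world axes, zero at the start; "wrist_torque": the same for the moment, N m; "finger_gap": finger opening in m; "grip_force": force on a finger pad.
Only numpy, scipy, OpenCV 4.12 (cv2) and the standard library are available. Lean on these libraries where they do the work, as an engineer would, in place of code of your own. Each camera call takes 0.05 s, during which the arm holds its last target. There are 200 camera calls.

## Working session

There is one attempt and no reset: what is moved stays moved. The work goes in short steps, Python scripts to look and compute and a tool call to move; the robot and the scene stay as the last step left them, time stands still between calls to the robot, and variables do not carry over. Pictures are saved under pics/ and viewed, at most 10 in all, crops included, and the job is handed in when it is done.

Besides the shell and the picture viewer there is one more tool, called after ">>>" by a JSON object that holds its "name" and its "arguments". play_rows: Moves the arm, as the interface text tells. Its arguments: {"type":"object","properties":{"commands":{"type":"array","items":{"type":"array","items":{"type":"array","items":{"type":"number","minimum":-1,"maximum":1}}}},"squeeze":{"type":"number"}},"required":["commands"]}

```bash
mkdir -p pics
python3 - <<'E'
from workcell import manip
import cv2,numpy as np
s=manip.read_state();print(s)
for n in("scene","top"):
    im=manip.snapshot(n);cv2.imwrite(f"pics/{n}0.png",im[:,:,::-1]);m=manip.camera_model(n);print(n,m["fx"],m["cx"],m["cy"],np.round(m["pose"],3).tolist())
E
```

```text
{'time': 0.0, 'q': array([ 7.58618465e+01,  1.22238088e+01, -2.00949113e+00,  7.58280878e+01,
       -1.85172127e-03,  9.00013172e+01]), 'qvel': array([-0.05883401, -0.01874518, -0.05601347,  0.0433224 ,  0.02934336,
        0.07200136]), 'joint_efforts': array([ 2.23163697e-03, -6.86152267e+01,  4.87120700e+01,  1.74381584e-02,
        3.80073197e-05,  2.32529396e-05]), 'position': array([0.12205256, 0.4844992 , 0.19451617]), 'tcp_rot': array([[-9.69703968e-01,  2.44282952e-01, -2.30365674e-04],
       [ 2.44283058e-01,  9.69703404e-01, -1.04685825e-03],
       [-3.23432455e-05, -1.07141703e-03, -9.99999426e-01]]), 'ft_force': array([ 0.86945648, -0.15361629,  0.14672445]), 'wrist_torque': array([ 0.0093515 , -0.02308124,  0.00144561]), 'grip_force': 0.0, 'finger_gap': 0.08538769523619669}
scene 384.62162193867795 280.2903545690463 213.97450700735382 [[0.58, -0.587, 0.564, 0.072], [-0.814, -0.414, 0.407, -0.263], [-0.005, -0.695, -0.719, 0.696], [0.0, 0.0, 0.0, 1.0]]
top 488.92400312924156 281.841744322136 209.87012964623636 [[0.016, -0.992, 0.124, 0.421], [-0.999, -0.02, -0.038, 0.1], [0.04, -0.123, -0.992, 0.985], [0.0, 0.0, 0.0, 1.0]]
```

View pics/top0.png

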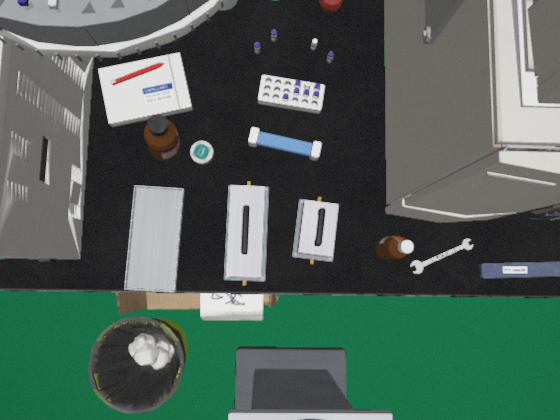

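View pics/scene0.png

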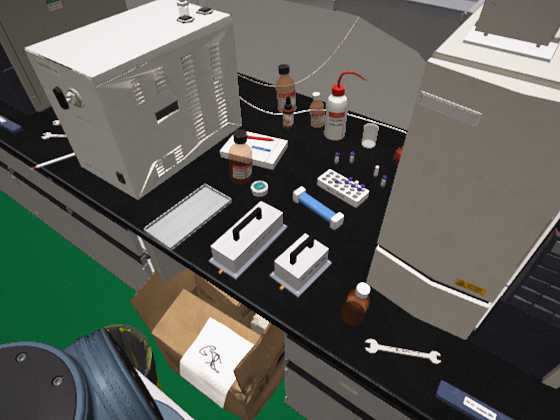

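Top view: the tray is at about (155,238), the long housing with cover at (246,232), the short one at (318,230), the trap at (285,143) and the tin at (202,152).

```bash
cat > h.py <<'E'
import numpy as np,cv2
from workcell import manip
def cam(n): return manip.camera_model(n)
def ray(m,uv,z):
    uv=np.atleast_2d(np.array(uv,float)); T=np.array(m["pose"])
    d=np.c_[(uv[:,0]-m["cx"])/m["fx"],(uv[:,1]-m["cy"])/m["fy"],np.ones(len(uv))]@T[:3,:3].T
    return T[:3,3]+d*((z-T[2,3])/d[:,2])[:,None]
def rect(m,mask,z,roi=None):
    """largest blob in roi -> world min-area rectangle on plane z: centre, long-axis yaw deg, sizes"""
    k=mask.astype(np.uint8)
    if roi: q=np.zeros_like(k);x0,y0,x1,y1=roi;q[y0:y1,x0:x1]=k[y0:y1,x0:x1];k=q
    c=max(cv2.findContours(k,cv2.RETR_EXTERNAL,cv2.CHAIN_APPROX_NONE)[0],key=cv2.contourArea)
    P=ray(m,c[:,0,:],z)[:,:2].astype(np.float32)
    b=cv2.boxPoints(cv2.minAreaRect(P*1000))/1000
    e=[b[1]-b[0],b[2]-b[1]]; e.sort(key=lambda v:-np.linalg.norm(v))
    return b.mean(0),(np.degrees(np.arctan2(e[0][1],e[0][0]))+90)%180-90,[float(np.linalg.norm(v)) for v in e]
E
python3 - <<'E'
from h import *
im=cv2.imread("pics/top0.png");hsv=cv2.cvtColor(im,cv2.COLOR_BGR2HSV);H,S,V=cv2.split(hsv);m=cam("top")
def show(n,*a):
    c,y,s=rect(m,*a);print(n,np.round(c,4),round(y,2),np.round(s,4))
show("tray",V>90,0.012,(115,175,195,293))
show("tray60",V>60,0.012,(115,175,195,293))
show("hood",V>190,0.057,(215,175,275,290))
show("housing",V>60,0.008,(215,175,275,292))
show("handle",V<70,0.089,(236,198,256,260))
show("shorthood",V>190,0.057,(285,190,345,270))
show("shandle",V<70,0.089,(311,205,327,250))
show("blue",(S>110)&(H>95)&(H<120)&(V>80),0.028,(245,120,325,165))
show("trap",(V>80),0.034,(240,118,328,165))
show("tin",(V>80),0.019,(188,138,218,167))
for n,p,z in(("wcap",(407,247),.108),("bcap",(157,124),.15)):print(n,ray(m,p,z)[0])
big=cv2.resize(im[110:300,110:350],None,fx=3.3,fy=3.1,interpolation=cv2.INTER_CUBIC)[:600,:800];cv2.imwrite("pics/crop.png",big)
E
```

```text
tray [0.4795 0.3217] -2.45 [0.2134 0.1155]
tray60 [0.4819 0.3092] 0.79 [0.2109 0.1524]
hood [0.4986 0.1326] -0.77 [0.182  0.0685]
housing [0.4964 0.1328] -1.14 [0.2085 0.0841]
handle [0.4955 0.1328] -1.13 [0.0866 0.0093]
shorthood [ 0.5075 -0.0058] -6.22 [0.1074 0.0654]
shandle [ 0.5026 -0.0049] -6.95 [0.0679 0.0105]
blue [0.6621 0.0639] 64.28 [0.0063 0.0018]
trap [0.6742 0.0604] 78.47 [0.1474 0.0408]
tin [0.6565 0.2261] 1.52 [0.0473 0.046 ]
wcap [ 0.46748489 -0.16158226  0.108     ]
bcap [0.67151221 0.28777265 0.15      ]
```

View pics/crop.png

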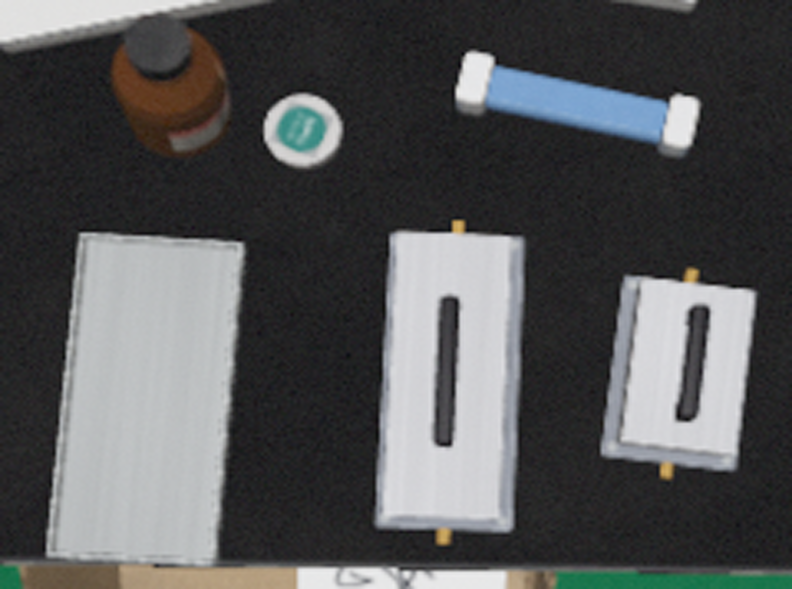

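Run:
```python
from h import *
im=cv2.imread("pics/top0.png");hsv=cv2.cvtColor(im,cv2.COLOR_BGR2HSV);H,S,V=cv2.split(hsv);m=cam("top")
px=lambda x,y:(110+x/3.3,110+y/3.1)
P=ray(m,[px(80,235),px(244,241),px(218,562),px(48,556)],.012)[:,:2];print("tray",P.round(4),P.mean(0),np.linalg.norm(P[0]-P[3]),np.linalg.norm(P[0]-P[1]))
for a,b in((0,3),(1,2)):
    d=P[a]-P[b];print(np.degrees(np.arctan2(d[1],d[0])))
for th in(60,90):
  print(rect(m,(S>th)&(H>90)&(H<125)&(V>80),.028,(245,120,325,165)))
P=ray(m,[px(458,221),px(444,544)],.012)[:,:2];d=P[0]-P[1];print("stubs",P,np.linalg.norm(d),P.mean(0),np.degrees(np.arctan2(d[1],d[0])))
w=cam("wrist");print("wrist",w["fx"],np.round(w["pose"],3).tolist())
```

```text
tray [[0.5848 0.3578]
 [0.5831 0.2593]
 [0.3784 0.2663]
 [0.3807 0.3658]] [0.48172979 0.31229941] 0.20426199350991442 0.09853223997272896
-2.2293456808587675
-1.9716712603430453
(array([0.6753367 , 0.06021153], dtype=float32), np.float32(78.64662), [0.10955027490854263, 0.029958082363009453])
(array([0.6752125, 0.0601358], dtype=float32), np.float32(78.64665), [0.1079513356089592, 0.02974427118897438])
stubs [[0.59918024 0.13009141]
 [0.39145842 0.13343813]] 0.20774877564887656 [0.49531933 0.13176477] -0.9230443538262219
wrist 348.09815240793745 [[0.245, 0.935, 0.258, 0.056], [0.97, -0.236, -0.067, 0.502], [-0.002, 0.266, -0.964, 0.373], [0.0, 0.0, 0.0, 1.0]]
```

```bash
cat > plan.py <<'E'
import sys,json
from h import *
from scipy.spatial.transform import Rotation as R
# args: waypoints x,y,z,yawOfToolY(deg). prints for each the calls' pose numbers
def rot(yaw):
    a=np.radians(yaw); y=np.array([np.cos(a),np.sin(a),0]); z=np.array([0,0,-1.]); return np.c_[np.cross(y,z),y,z]
s=manip.read_state(); p=np.array(s["position"]); Rm=np.array(s["tcp_rot"])
print("t",round(s["time"],2),"p",p.round(4),"yaw",round(np.degrees(np.arctan2(Rm[1,1],Rm[0,1])),2),"gap",round(s["finger_gap"],4),"F",np.round(s["ft_force"],1))
for w in sys.argv[1:]:
    x=list(map(float,w.split(","))); T=np.array(x[:3]); RT=rot(x[3])
    while 1:
        d=Rm.T@(T-p); v=R.from_matrix(Rm.T@RT).as_rotvec(degrees=True)/30
        f=max(1,np.ceil(max(np.abs(d).max()/.0995,np.abs(v).max()/.99, np.linalg.norm(d)/.19))); 
        row=np.round(np.r_[v/f,d/f*10],3); n=max(np.linalg.norm(row[3:])/.417,np.linalg.norm(row[:3])*30/7.16)
        print(w,row.tolist(),"rows>=",round(float(n),1))
        p=p+Rm@row[3:]/10; Rm=Rm@R.from_rotvec(row[:3]*30,degrees=True).as_matrix()
        if f==1: break
E
python3 plan.py 0.496,0.132,0.19,89
```

```text
t 0.1 p [0.1221 0.4845 0.1946] yaw 75.86 gap 0.0857 F [-0.6 -0.5 -0.2]
0.496,0.132,0.19,89 [-0.0, -0.0, -0.088, -0.897, -0.501, 0.01] rows>= 2.5
0.496,0.132,0.19,89 [-0.0, -0.0, -0.087, -0.874, -0.542, 0.01] rows>= 2.5
0.496,0.132,0.19,89 [-0.001, -0.0, -0.088, -0.848, -0.581, 0.009] rows>= 2.5
0.496,0.132,0.19,89 [-0.0, -0.0, -0.087, -0.82, -0.619, 0.009] rows>= 2.5
0.496,0.132,0.19,89 [-0.001, -0.0, -0.088, -0.791, -0.656, 0.01] rows>= 2.5
```

>>> {"name": "play_rows", "arguments": {"commands": [[[0,0,-0.088,-0.9,-0.5,0.01,1],[0,0,-0.088,-0.9,-0.5,0.01,1],[0,0,-0.088,-0.9,-0.5,0.01,1],[0,0,-0.088,-0.9,-0.5,0.01,1]]]}}

```text
time: 0.43
position: [0.1993, 0.4119, 0.194]
tcp_rot: [[-0.979, 0.202, 0.0], [0.202, 0.979, -0.001], [-0.001, -0.001, -1.0]]
ft_force: [-0.6, 0.2, 0.5]
finger_gap: 0.0855
grip_force: 0.0
```

>>> {"name": "play_rows", "arguments": {"commands": [[[0,0,-0.088,-0.87,-0.54,0.01,1],[0,0,-0.088,-0.87,-0.54,0.01,1],[0,0,-0.088,-0.87,-0.54,0.01,1],[0,0,-0.088,-0.87,-0.54,0.01,1]]]}}

```text
time: 0.77
position: [0.2735, 0.3421, 0.1929]
tcp_rot: [[-0.988, 0.157, 0.0], [0.157, 0.988, -0.001], [-0.0, -0.001, -1.0]]
ft_force: [-0.2, -0.2, -0.5]
finger_gap: 0.0858
grip_force: 0.0
```

>>> {"name": "play_rows", "arguments": {"commands": [[[0,0,-0.088,-0.85,-0.58,0.01,1],[0,0,-0.088,-0.85,-0.58,0.01,1],[0,0,-0.088,-0.85,-0.58,0.01,1],[0,0,-0.088,-0.85,-0.58,0.01,1]]]}}

```text
time: 1.1
position: [0.3485, 0.2721, 0.1917]
tcp_rot: [[-0.994, 0.111, 0.0], [0.111, 0.994, -0.001], [-0.0, -0.001, -1.0]]
ft_force: [0.2, 0.9, 0.4]
finger_gap: 0.0856
grip_force: 0.0
```

>>> {"name": "play_rows", "arguments": {"commands": [[[0,0,-0.088,-0.82,-0.62,0.01,1],[0,0,-0.088,-0.82,-0.62,0.01,1],[0,0,-0.088,-0.82,-0.62,0.01,1],[0,0,-0.088,-0.82,-0.62,0.01,1]]]}}

```text
time: 1.43
position: [0.4233, 0.2019, 0.1905]
tcp_rot: [[-0.998, 0.065, -0.0], [0.065, 0.998, -0.001], [0.0, -0.001, -1.0]]
ft_force: [0.1, 0.8, -0.9]
finger_gap: 0.0854
grip_force: 0.0
```

>>> {"name": "play_rows", "arguments": {"commands": [[[0,0,-0.088,-0.79,-0.66,0.01,1],[0,0,-0.088,-0.79,-0.66,0.01,1],[0,0,-0.088,-0.79,-0.66,0.01,1],[0,0,-0.088,-0.79,-0.66,0.01,1],[0,0,-0.088,-0.79,-0.66,0.01,1]]]}}

```text
time: 1.85
position: [0.4961, 0.133, 0.1895]
tcp_rot: [[-1.0, 0.017, -0.001], [0.017, 1.0, 0.0], [0.001, 0.0, -1.0]]
ft_force: [0.3, 0.5, -0.0]
finger_gap: 0.0858
grip_force: 0.0
```

```bash
python3 - <<'E'
from h import *
m=cam("wrist");im=manip.snapshot("wrist");cv2.imwrite("pics/w1.png",im[:,:,::-1]);np.save("w1.npy",m,allow_pickle=True)
print(np.round(m["pose"],3).tolist())
E
python3 plan.py 0.496,0.132,0.19,89
```

```text
[[0.018, 0.964, 0.265, 0.428], [1.0, -0.017, -0.005, 0.135], [-0.001, 0.265, -0.964, 0.368], [0.0, 0.0, 0.0, 1.0]]
t 1.9 p [0.4956 0.1335 0.1897] yaw 89.07 gap 0.0856 F [0.2 0.6 0.3]
0.496,0.132,0.19,89 [0.001, -0.002, 0.002, -0.004, -0.015, -0.003] rows>= 0.0
```

View pics/w1.png

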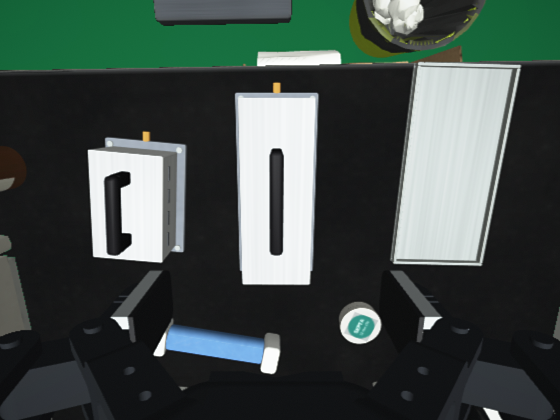

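Wrist view: the handle is at column 276 (rows 150–255), the tray at right (393–520, 63–265), the trap at bottom (165–278, ~345), and the fingers straddle the handle axis.

Run:
```python
from h import *
m=np.load("w1.npy",allow_pickle=True).item()
im=cv2.imread("pics/w1.png");hsv=cv2.cvtColor(im,cv2.COLOR_BGR2HSV);H,S,V=cv2.split(hsv)
def show(n,*a):
    c,y,s=rect(m,*a);print(n,np.round(c,4),round(float(y),2),np.round(s,4))
show("handle",V<90,.089,(258,130,296,275))
show("hood",V>225,.057,(225,80,330,300))
show("tray",(V>110)&(S<60),.012,(370,66,540,275))
show("blue",(S>80)&(H>95)&(H<125)&(V>90),.03,(150,315,290,380))
P=ray(m,[(417,64),(520,68),(482,265),(392,263)],.012)[:,:2];print(P.round(4),P.mean(0))
for a,b in((3,0),(2,1)):
    d=P[a]-P[b];print(np.degrees(np.arctan2(d[1],d[0])),np.linalg.norm(d))
P=ray(m,(277,84),.010);print("stub",P)
```

```text
handle [0.4942 0.1338] -1.29 [0.0887 0.0104]
hood [0.4948 0.1334] -1.22 [0.1736 0.0654]
tray [0.4823 0.314 ] -2.53 [0.2041 0.0983]
blue [0.6691 0.0618] 78.73 [0.1092 0.0319]
[[0.379  0.2692]
 [0.3843 0.3673]
 [0.5859 0.3593]
 [0.5818 0.2598]] [0.48275259 0.31390603]
-2.6472190344124944 0.2030361314797861
-2.2817509857878804 0.20182626789699074
stub [[0.39416237 0.13632972 0.01      ]]
```

```bash
python3 plan.py 0.4945,0.1334,0.10,88.8 0.4945,0.1334,0.064,88.8
```

```text
t 1.9 p [0.4956 0.1335 0.1897] yaw 89.07 gap 0.0856 F [0.2 0.6 0.3]
0.4945,0.1334,0.10,88.8 [0.0, -0.002, 0.009, 0.011, -0.001, 0.897] rows>= 2.2
0.4945,0.1334,0.064,88.8 [0.0, 0.0, -0.0, -0.0, -0.0, 0.36] rows>= 0.9
```

>>> {"name": "play_rows", "arguments": {"commands": [[[0,0,0.009,0.011,0,0.3,1],[0,0,0.009,0.011,0,0.6,1],[0,0,0.009,0.011,0,0.9,1],[0,0,0.009,0.011,0,0.9,1]]]}}

```text
time: 2.23
position: [0.4911, 0.1331, 0.0955]
tcp_rot: [[-1.0, 0.019, -0.007], [0.019, 1.0, -0.002], [0.007, -0.002, -1.0]]
ft_force: [-1.3, -0.4, -0.6]
finger_gap: 0.0853
grip_force: 0.0
```

>>> {"name": "play_rows", "arguments": {"commands": [[[0,0,0,0,0,0.18,1],[0,0,0,0,0,0.36,1],[0,0,0,0,0,0.36,1],[0,0,0,0,0,0.36,0.3],[0,0,0,0,0,0.36,0.3]]]}}

```text
time: 2.65
position: [0.4957, 0.1332, 0.0658]
tcp_rot: [[-1.0, 0.02, 0.001], [0.02, 1.0, 0.0], [-0.001, 0.001, -1.0]]
ft_force: [0.2, 0.1, 0.1]
finger_gap: 0.0637
grip_force: 0.0
```

>>> {"name": "play_rows", "arguments": {"commands": [[[0,0,0,0,0,0,0],[0,0,0,0,0,0,0],[0,0,0,0,0,0,0],[0,0,0,0,0,0,0],[0,0,0,0,0,0,0]]], "squeeze": 60}}

```text
time: 3.07
position: [0.4953, 0.1324, 0.0642]
tcp_rot: [[-1.0, 0.021, 0.0], [0.021, 1.0, 0.0], [-0.0, 0.0, -1.0]]
ft_force: [0.1, -0.2, -0.1]
finger_gap: 0.0005
grip_force: 0.0
```

```bash
python3 plan.py 0.4945,0.1334,0.13,88.8 0.4945,0.1334,0.145,88.8  0.4824,0.3133,0.145,87.6 0.4824,0.3133,0.062,87.6
```

```text
t 3.07 p [0.4953 0.1324 0.0642] yaw 88.78 gap 0.0005 F [ 0.1 -0.2 -0.1]
0.4945,0.1334,0.13,88.8 [0.0, 0.0, -0.001, 0.008, 0.01, -0.658] rows>= 1.6
0.4945,0.1334,0.145,88.8 [0.0, 0.0, 0.0, -0.0, 0.0, -0.15] rows>= 0.4
0.4824,0.3133,0.145,87.6 [0.0, 0.0, 0.02, 0.079, 0.898, 0.0] rows>= 2.2
0.4824,0.3133,0.145,87.6 [0.0, 0.0, 0.02, 0.088, 0.897, 0.0] rows>= 2.2
0.4824,0.3133,0.062,87.6 [0.0, 0.0, 0.0, 0.001, 0.0, 0.83] rows>= 2.0
```

Run:
```python
from h import *
a=manip.snapshot("wrist");b=manip.snapshot("scene")
cv2.imwrite("pics/w2.png",np.hstack([cv2.resize(a[:,:,::-1],(450,338)),cv2.resize(b[150:300,150:350,::-1],(350,338),interpolation=cv2.INTER_CUBIC)]))
```

```text
(no output)
```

View pics/w2.png

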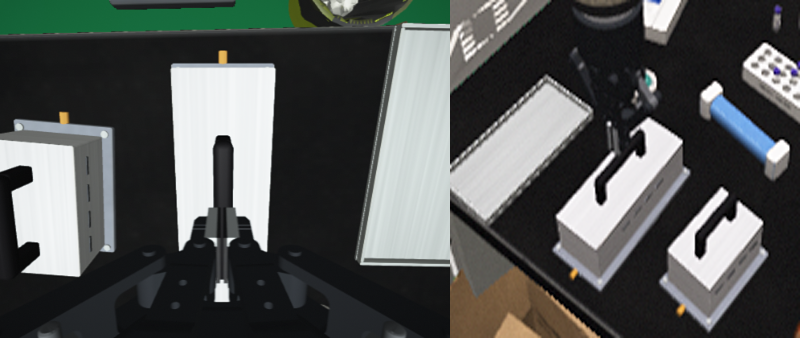

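The fingers are shut at about (222,290) in the wrist view, beyond or above the handle. I'll check this by projecting the TCP into both views.

Run:
```python
from h import *
def proj(m,P):
    T=np.linalg.inv(np.array(m["pose"]));c=T[:3,:3]@P+T[:3,3];return np.array([m["fx"]*c[0]/c[2]+m["cx"],m["fy"]*c[1]/c[2]+m["cy"]])
s=manip.read_state();p=np.array(s["position"]);print(p,s["q"])
w=cam("wrist");print("cam",w["pose"][:3,3])
for n,P in(("tcp",p),("grasp",p+[0,0,.019]),("+80",p+[0,0,.08]),("handle",np.array([.4945,.1334,.083])),("hfront",np.array([.45,.1338,.089])),("hback",np.array([.539,.1325,.089]))):
    a=proj(w,P);b=proj(cam("scene"),P)
    print(n,a.round(),(a*450/560).round(),b.round(),(450+(b[0]-150)*1.75,(b[1]-150)*2.253))
for n in("wrist","scene"): cv2.imwrite(f"pics/{n}_x.png",manip.snapshot(n)[:,:,::-1])
a=cv2.imread("pics/wrist_x.png")[150:400,160:400];b=cv2.imread("pics/scene_x.png")[150:280,190:310]
cv2.imwrite("pics/w3.png",np.hstack([cv2.resize(a,(432,450),interpolation=cv2.INTER_CUBIC),cv2.resize(b,(368,450),interpolation=cv2.INTER_CUBIC)]))
```

```text
[0.49517211 0.13236923 0.06406602] [ 1.49663102e+01  1.72438480e+01 -1.47470203e+01  5.80095776e+01
  4.30365148e-05  1.61794493e+01]
cam [0.42722327 0.13434848 0.24277511]
tcp [275. 249.] [221. 200.] [247. 226.] (np.float64(619.8970327549239), np.float64(171.87675136529174))
grasp [275. 263.] [221. 211.] [246. 220.] (np.float64(618.8715432846567), np.float64(158.69378607138506))
+80 [274. 337.] [221. 271.] [244. 200.] (np.float64(615.3413976916449), np.float64(113.31273810900372))
handle [277. 262.] [223. 210.] [246. 220.] (np.float64(617.8926505626102), np.float64(158.7068260978872))
hfront [276. 174.] [222. 140.] [232. 231.] (np.float64(593.9898206502254), np.float64(182.54003528569103))
hback [277. 347.] [223. 279.] [259. 207.] (np.float64(640.0670688556005), np.float64(128.20247741292232))
```

View pics/w3.png

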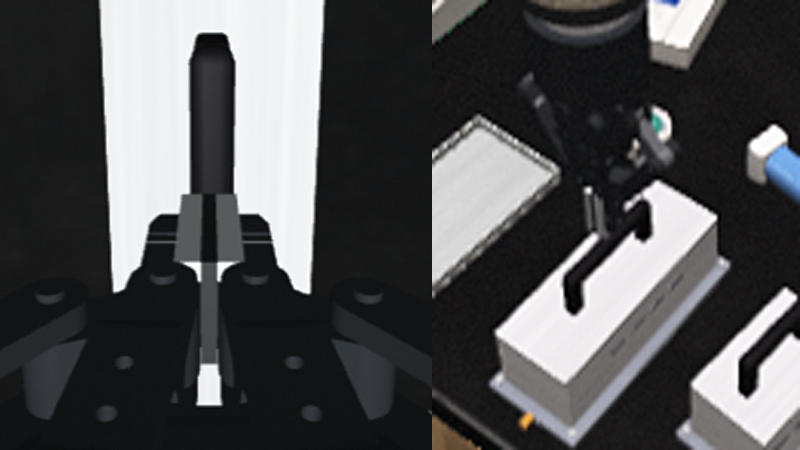

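>>> {"name": "play_rows", "arguments": {"commands": [[[0,0,0,0,0,-0.05,0],[0,0,0,0,0,-0.1,0],[0,0,0,0,0,-0.1,0],[0,0,0,0,0,-0.1,0]]]}}

```text
time: 3.6
position: [0.4956, 0.1325, 0.0745]
tcp_rot: [[-1.0, 0.021, 0.001], [0.021, 1.0, 0.0], [-0.001, 0.0, -1.0]]
ft_force: [-0.6, -0.3, -0.5]
finger_gap: -0.0001
grip_force: 0.0
```

>>> {"name": "play_rows", "arguments": {"commands": [[[0,0,0,0,0,0,1],[0,0,0,0,0,0,1],[0,0,0,0,0,0,1],[0,0,0,0,0,0,1],[0,0,0,0,0,0,1]]]}}

```text
time: 4.02
position: [0.4951, 0.1324, 0.0739]
tcp_rot: [[-1.0, 0.021, -0.0], [0.021, 1.0, -0.0], [0.0, -0.0, -1.0]]
ft_force: [-0.1, 0.1, -0.3]
finger_gap: 0.0606
grip_force: 0.0
```

Run:
```python
from h import *
s=manip.read_state();print(s["time"],s["position"],s["finger_gap"],s["ft_force"])
m=cam("wrist");a=manip.snapshot("wrist")[:,:,::-1];cv2.imwrite("pics/w4f.png",a);np.save("w4.npy",m,allow_pickle=True);b=manip.snapshot("scene")[150:280,190:310,::-1]
cv2.imwrite("pics/w4.png",np.hstack([cv2.resize(a[80:,60:480],(480,390)),cv2.resize(b,(320,390),interpolation=cv2.INTER_CUBIC)]))
```

```text
4.0167 [0.49508836 0.13237748 0.07391095] 0.06057356488580916 [-0.05277235  0.08655306 -0.27985137]
```

View pics/w4.png

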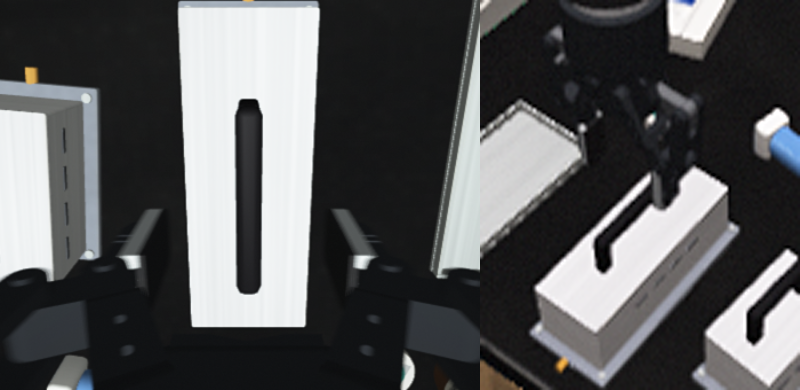

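The pads straddle the bar but look too high: the tip edges are near crop (160,210) and (332,210) in the wrist view, and (660,205) and (585,163) in the scene view. I'll compute their height.

Run:
```python
from h import *
m=cam("scene");T=np.array(m["pose"])
for uv in((257.5,218),(229.4,204.3)):
    for z in (.07,.08,.09,.10,.11,.12,.13): print(uv,ray(m,uv,z)[0].round(3))
m=np.load("w4.npy",allow_pickle=True).item()
for uv in((200,263),(350.5,263)):
    for z in (.075,.09,.105,.12): print(uv,ray(m,uv,z)[0].round(3))
```

```text
(257.5, 218) [0.524 0.125 0.07 ]
(257.5, 218) [0.517 0.119 0.08 ]
(257.5, 218) [0.51  0.113 0.09 ]
(257.5, 218) [0.503 0.107 0.1  ]
(257.5, 218) [0.495 0.101 0.11 ]
(257.5, 218) [0.488 0.094 0.12 ]
(257.5, 218) [0.481 0.088 0.13 ]
(229.4, 204.3) [0.521 0.206 0.07 ]
(229.4, 204.3) [0.514 0.198 0.08 ]
(229.4, 204.3) [0.507 0.191 0.09 ]
(229.4, 204.3) [0.5   0.183 0.1  ]
(229.4, 204.3) [0.493 0.176 0.11 ]
(229.4, 204.3) [0.485 0.168 0.12 ]
(229.4, 204.3) [0.478 0.161 0.13 ]
(200, 263) [0.502 0.091 0.075]
(200, 263) [0.496 0.095 0.09 ]
(200, 263) [0.489 0.098 0.105]
(200, 263) [0.483 0.102 0.12 ]
(350.5, 263) [0.504 0.174 0.075]
(350.5, 263) [0.497 0.17  0.09 ]
(350.5, 263) [0.491 0.167 0.105]
(350.5, 263) [0.484 0.164 0.12 ]
```

>>> {"name": "play_rows", "arguments": {"commands": [[[0,0,0,0,0,0,1],[0,0,0,0,0.01,0.1,1],[0,0,0,0,0.01,0.2,1],[0,0,0,0,0.01,0.32,1],[0,0,0,0,0.01,0.32,1]]]}}

```text
time: 4.53
position: [0.4935, 0.133, 0.0392]
tcp_rot: [[-1.0, 0.021, -0.004], [0.021, 1.0, -0.001], [0.004, -0.001, -1.0]]
ft_force: [0.0, -0.4, -0.8]
finger_gap: 0.0852
grip_force: 0.0
```

>>> {"name": "play_rows", "arguments": {"commands": [[[0,0,0,0,0,0,0],[0,0,0,0,0,0,0],[0,0,0,0,0,0,0],[0,0,0,0,0,0,0],[0,0,0,0,0,0,0]]], "squeeze": 60}}

```text
time: 4.95
position: [0.4955, 0.1335, 0.0424]
tcp_rot: [[-1.0, 0.021, 0.001], [0.021, 1.0, 0.0], [-0.001, 0.0, -1.0]]
ft_force: [-0.6, 0.1, 1.0]
finger_gap: 0.0256
grip_force: 0.0
```

>>> {"name": "play_rows", "arguments": {"commands": [[[0,0,0,0,0,0,0],[0,0,0,0,0,0,0],[0,0,0,0,0,0,0],[0,0,0,0,0,0,0]]]}}

```text
time: 5.28
position: [0.4954, 0.1332, 0.0424]
tcp_rot: [[-1.0, 0.021, 0.001], [0.021, 1.0, -0.0], [-0.001, -0.0, -1.0]]
ft_force: [-0.2, -2.3, 5.3]
finger_gap: 0.0103
grip_force: 59.1
```

>>> {"name": "play_rows", "arguments": {"commands": [[[0,0,0,0,0,0,0.5],[0,0,0,0,0,0,0.5],[0,0,0,0,0,0,0.5],[0,0,0,0,0,0.06,0.5],[0,0,0,0,0,0.06,0.5]]]}}

```text
time: 5.7
position: [0.4947, 0.1333, 0.035]
tcp_rot: [[-1.0, 0.021, -0.001], [0.021, 1.0, -0.0], [0.001, -0.0, -1.0]]
ft_force: [-0.6, -1.1, -0.1]
finger_gap: 0.0427
grip_force: 0.0
```

>>> {"name": "play_rows", "arguments": {"commands": [[[0,0,0,0,0,0,0],[0,0,0,0,0,0,0],[0,0,0,0,0,0,0],[0,0,0,0,0,0,0],[0,0,0,0,0,0,0]]], "squeeze": 60}}

```text
time: 6.12
position: [0.4952, 0.1333, 0.0361]
tcp_rot: [[-1.0, 0.021, 0.0], [0.021, 1.0, -0.0], [-0.0, -0.0, -1.0]]
ft_force: [-0.5, -1.7, 0.6]
finger_gap: 0.01
grip_force: 59.5
```

>>> {"name": "play_rows", "arguments": {"commands": [[[0,0,0,0,0,0,0],[0,0,0,0,0,0,0],[0,0,0,0,0,0,0]]]}}

```text
time: 6.37
position: [0.4952, 0.1333, 0.0361]
tcp_rot: [[-1.0, 0.021, 0.0], [0.021, 1.0, -0.0], [-0.0, -0.0, -1.0]]
ft_force: [-1.1, -1.3, 1.7]
finger_gap: 0.0106
grip_force: 59.7
```

>>> {"name": "play_rows", "arguments": {"commands": [[[0,0,0,0,0,-0.1,0],[0,0,0,0,0,-0.25,0],[0,0,0,0,0,-0.45,0],[0,0,0,0,0,-0.65,0],[0,0,0,0,0,-0.65,0]]]}}

```text
time: 6.78
position: [0.497, 0.134, 0.1051]
tcp_rot: [[-1.0, 0.021, 0.005], [0.021, 1.0, 0.002], [-0.005, 0.002, -1.0]]
ft_force: [2.0, 0.6, -1.5]
finger_gap: 0.0102
grip_force: 59.3
```

```bash
python3 - <<'E'
from h import *
m=cam("top");a=manip.snapshot("top")[:,:,::-1];cv2.imwrite("pics/t5.png",a);b=manip.snapshot("scene")[:,:,::-1];c=manip.snapshot("wrist")[:,:,::-1]
cv2.imwrite("pics/w5.png",np.hstack([cv2.resize(b[130:330,130:370],(400,400),interpolation=cv2.INTER_CUBIC),cv2.resize(c,(400,400))]))
E
python3 plan.py 0.4824,0.3133,0.102,87.6
```

```text
t 6.93 p [0.4951 0.1335 0.101 ] yaw 88.79 gap 0.0102 F [-0.8  0.1 -2. ]
0.4824,0.3133,0.102,87.6 [0.0, -0.0, 0.02, 0.082, 0.898, -0.005] rows>= 2.2
0.4824,0.3133,0.102,87.6 [0.0, -0.0, 0.02, 0.092, 0.897, -0.005] rows>= 2.2
```

View pics/w5.png

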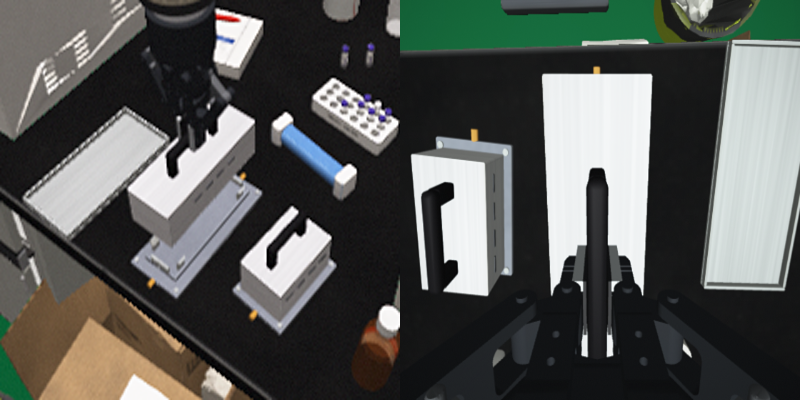

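The cover is lifted level, with the bar well between the fingers and the cradle visible below. Next I carry it to the tray.

>>> {"name": "play_rows", "arguments": {"commands": [[[0,0,0.02,0.03,0.3,0,0],[0,0,0.02,0.06,0.6,0,0],[0,0,0.02,0.08,0.9,0,0],[0,0,0.02,0.08,0.9,0,0]]]}}

```text
time: 7.27
position: [0.4881, 0.2274, 0.0999]
tcp_rot: [[-1.0, 0.029, -0.002], [0.029, 1.0, 0.001], [0.002, 0.001, -1.0]]
ft_force: [0.3, 0.1, -2.5]
finger_gap: 0.0102
grip_force: 59.3
```

>>> {"name": "play_rows", "arguments": {"commands": [[[0,0,0.02,0.03,0.3,0,0],[0,0,0.02,0.06,0.6,0,0],[0,0,0.02,0.09,0.9,0,0],[0,0,0.02,0.09,0.9,0,0],[0,0,0.02,0.09,0.9,0,0]]]}}

```text
time: 7.68
position: [0.4821, 0.3145, 0.0998]
tcp_rot: [[-0.999, 0.04, -0.002], [0.04, 0.999, -0.001], [0.002, -0.001, -1.0]]
ft_force: [0.4, -0.4, -1.7]
finger_gap: 0.0107
grip_force: 59.4
```

```bash
python3 plan.py 0.4824,0.3133,0.045,87.6 0.4824,0.3133,0.033,87.6
```

```text
t 7.68 p [0.4821 0.3145 0.0998] yaw 87.71 gap 0.0107 F [ 0.4 -0.4 -1.7]
0.4824,0.3133,0.045,87.6 [-0.002, -0.003, 0.004, -0.005, -0.011, 0.548] rows>= 1.3
0.4824,0.3133,0.033,87.6 [-0.0, -0.0, -0.0, 0.0, -0.0, 0.12] rows>= 0.3
```

>>> {"name": "play_rows", "arguments": {"commands": [[[0,0,0,0,0,0.15,0],[0,0,0,0,0,0.35,0],[0,0,0,0,0,0.55,0],[0,0,0,0,0,0.6,0],[0,0,0,0,0,0.62,0]]]}}

```text
time: 8.1
position: [0.482, 0.3123, 0.0377]
tcp_rot: [[-0.999, 0.043, -0.002], [0.043, 0.999, -0.002], [0.002, -0.002, -1.0]]
ft_force: [-0.1, -0.7, -0.6]
finger_gap: 0.0106
grip_force: 59.4
```

>>> {"name": "play_rows", "arguments": {"commands": [[[0,0,0,0,0,0.02,0],[0,0,0,0,0,0.04,0],[0,0,0,0,0,0.06,0],[0,0,0,0,0,0.06,0]]]}}

```text
time: 8.43
position: [0.4832, 0.3138, 0.0333]
tcp_rot: [[-0.999, 0.042, 0.001], [0.042, 0.999, 0.0], [-0.001, 0.0, -1.0]]
ft_force: [0.1, 1.5, -1.3]
finger_gap: 0.0107
grip_force: 59.4
```

>>> {"name": "play_rows", "arguments": {"commands": [[[0,0,0,0,0,0.01,0],[0,0,0,0,0,0.02,0],[0,0,0,0,0,0.025,0],[0,0,0,0,0,0.025,0]]]}}

```text
time: 8.77
position: [0.4831, 0.3138, 0.031]
tcp_rot: [[-0.999, 0.042, 0.001], [0.042, 0.999, 0.0], [-0.001, 0.0, -1.0]]
ft_force: [-1.2, -2.3, 5.2]
finger_gap: 0.0107
grip_force: 60.3
```

>>> {"name": "play_rows", "arguments": {"commands": [[[0,0,0,0,0,0,0.6],[0,0,0,0,0,0,0.6],[0,0,0,0,0,0,0.6],[0,0,0,0,0,0,0.6],[0,0,0,0,0,0,0.6]]]}}

```text
time: 9.18
position: [0.4829, 0.3138, 0.0305]
tcp_rot: [[-0.999, 0.042, -0.0], [0.042, 0.999, -0.0], [0.0, -0.0, -1.0]]
ft_force: [0.0, -0.2, -0.4]
finger_gap: 0.0511
grip_force: 0.0
```

>>> {"name": "play_rows", "arguments": {"commands": [[[0,0,0,0,0,-0.1,0.6],[0,0,0,0,0,-0.4,0.6],[0,0,0,0,0,-0.7,0.6],[0,0,0,0,0,-0.9,0.6],[0,0,0,0,0,-0.9,0.6]]]}}

```text
time: 9.6
position: [0.4849, 0.3151, 0.1257]
tcp_rot: [[-0.999, 0.042, 0.006], [0.042, 0.999, 0.004], [-0.005, 0.004, -1.0]]
ft_force: [1.1, 1.0, 0.8]
finger_gap: 0.0511
grip_force: 0.0
```

```bash
python3 - <<'E'
from h import *
m=cam("wrist");a=manip.snapshot("wrist")[:,:,::-1];cv2.imwrite("pics/w6.png",a)
V=cv2.cvtColor(a,cv2.COLOR_BGR2HSV)[:,:,2]
print(rect(m,V<90,.084,(262,60,298,300)))
m=cam("top");a=np.ascontiguousarray(cv2.imread("pics/t5.png"));H,S,V=cv2.split(cv2.cvtColor(a,cv2.COLOR_BGR2HSV))
print(rect(m,(S>80)&(H>90)&(H<125)&(V>80),.017,(245,120,325,165)))
m=np.load("w1.npy",allow_pickle=True).item();H,S,V=cv2.split(cv2.cvtColor(cv2.imread("pics/w1.png"),cv2.COLOR_BGR2HSV))
print(rect(m,(S>80)&(H>90)&(H<125)&(V>80),.017,(150,315,290,380)))
E
python3 plan.py 0.677,0.0595,0.12,-11.3
```

```text
(array([0.48135388, 0.31386566], dtype=float32), np.float32(-2.2144394), [0.08921410143375397, 0.010564615949988365])
(array([0.6686486 , 0.01349483], dtype=float32), np.float32(0.58815), [0.03117534890770912, 0.01633242517709732])
(array([0.67784643, 0.05913177], dtype=float32), np.float32(78.57477), [0.11335965991020203, 0.03448886051774025])
t 9.65 p [0.4842 0.3146 0.1234] yaw 87.59 gap 0.0512 F [ 1.3  1.2 -0.8]
0.677,0.0595,0.12,-11.3 [0.002, 0.0, 0.824, -0.508, -0.617, 0.009] rows>= 3.5
0.677,0.0595,0.12,-11.3 [0.003, 0.0, 0.824, -0.72, -0.348, 0.009] rows>= 3.5
0.677,0.0595,0.12,-11.3 [0.002, 0.0, 0.824, -0.799, -0.015, 0.009] rows>= 3.5
0.677,0.0595,0.12,-11.3 [0.003, 0.001, 0.824, -0.732, 0.321, 0.01] rows>= 3.5
```

The cover stands in the tray and has been let go of. Next I move over the trap.

>>> {"name": "play_rows", "arguments": {"commands": [[[0,0,0.824,-0.51,-0.62,0,0.6],[0,0,0.824,-0.51,-0.62,0,0.6],[0,0,0.824,-0.51,-0.62,0,0.6],[0,0,0.824,-0.51,-0.62,0,0.6],[0,0,0.824,-0.51,-0.62,0,0.6]]]}}

```text
time: 10.07
position: [0.5311, 0.2489, 0.1198]
tcp_rot: [[-0.888, 0.46, -0.001], [0.46, 0.888, -0.001], [0.001, -0.001, -1.0]]
ft_force: [-0.3, -0.3, -1.1]
finger_gap: 0.0513
grip_force: 0.0
```

>>> {"name": "play_rows", "arguments": {"commands": [[[0,0,0.824,-0.72,-0.35,0,0.6],[0,0,0.824,-0.72,-0.35,0,0.6],[0,0,0.824,-0.72,-0.35,0,0.6],[0,0,0.824,-0.72,-0.35,0,0.6],[0,0,0.824,-0.72,-0.35,0,0.6]]]}}

```text
time: 10.48
position: [0.5792, 0.1854, 0.1199]
tcp_rot: [[-0.617, 0.787, -0.001], [0.787, 0.617, -0.0], [0.0, -0.001, -1.0]]
ft_force: [-0.0, 0.5, 0.1]
finger_gap: 0.0514
grip_force: 0.0
```

>>> {"name": "play_rows", "arguments": {"commands": [[[0,0,0.824,-0.8,-0.01,0,0.6],[0,0,0.824,-0.8,-0.01,0,0.6],[0,0,0.824,-0.8,-0.01,0,0.6],[0,0,0.824,-0.8,-0.01,0,0.6],[0,0,0.824,-0.8,-0.01,0,0.6]]]}}

```text
time: 10.9
position: [0.6278, 0.1222, 0.12]
tcp_rot: [[-0.233, 0.972, -0.001], [0.972, 0.233, -0.0], [0.0, -0.001, -1.0]]
ft_force: [-0.0, 0.2, 0.0]
finger_gap: 0.0512
grip_force: 0.0
```

>>> {"name": "play_rows", "arguments": {"commands": [[[0,0,0.824,-0.73,0.32,0,0.6],[0,0,0.824,-0.73,0.32,0,0.6],[0,0,0.824,-0.73,0.32,0,0.6],[0,0,0.824,-0.73,0.32,0,0.6],[0,0,0.824,-0.73,0.32,0,0.6]]]}}

```text
time: 11.32
position: [0.6759, 0.0589, 0.1201]
tcp_rot: [[0.193, 0.981, -0.001], [0.981, -0.193, -0.0], [-0.0, -0.001, -1.0]]
ft_force: [0.2, -0.6, 1.1]
finger_gap: 0.0511
grip_force: 0.0
```

```bash
python3 - <<'E'
from h import *
m=cam("wrist");a=manip.snapshot("wrist")[:,:,::-1];cv2.imwrite("pics/w7.png",a)
H,S,V=cv2.split(cv2.cvtColor(a,cv2.COLOR_BGR2HSV))
k=(S>80)&(H>90)&(H<125)&(V>60);print(rect(m,k,.017),rect(m,k,.031))
v,u=np.nonzero(k);print(u.min(),u.max(),v.min(),v.max())
E
python3 plan.py 0.678,0.0593,0.12,-11.4
```

```text
(array([0.6765307 , 0.05752233], dtype=float32), np.float32(78.62416), [0.11378777772188187, 0.0285511277616024]) (array([0.67712253, 0.06090165], dtype=float32), np.float32(78.62413), [0.10813479870557785, 0.027132801711559296])
260 548 65 276
t 11.37 p [0.6758 0.0592 0.1203] yaw -10.93 gap 0.051 F [-0.2 -0.  -0. ]
0.678,0.0593,0.12,-11.4 [-0.001, 0.0, 0.016, 0.005, 0.021, 0.003] rows>= 0.1
```

View pics/w7.png

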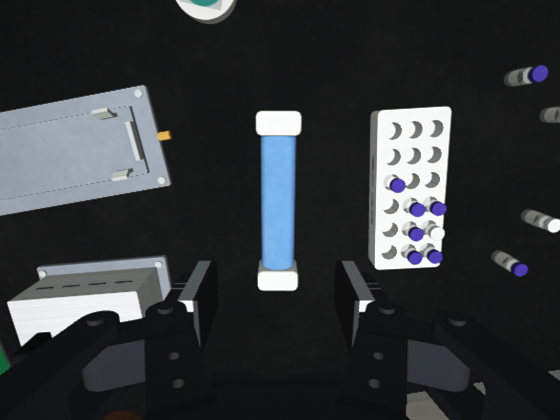

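Wrist view: the trap is centred at column 278 between the open fingers, with the vial rack at right and clear of them. The images suggest the finger ends are about 45 mm behind the reported TCP, so I'll go down in guarded steps.

>>> {"name": "play_rows", "arguments": {"commands": [[[0,0,0.016,0.005,0.01,0.3,0.6],[0,0,0.016,0.005,0.01,0.6,0.6],[0,0,0.016,0.005,0.01,0.9,0.6],[0,0,0.016,0.005,0.01,1,0.6],[0,0,0.016,0.005,0.01,1,0.6]]]}}

```text
time: 11.78
position: [0.6749, 0.0595, 0.0181]
tcp_rot: [[0.199, 0.98, -0.005], [0.98, -0.199, -0.0], [-0.001, -0.004, -1.0]]
ft_force: [-0.2, 0.1, 0.5]
finger_gap: 0.051
grip_force: 0.0
```

>>> {"name": "play_rows", "arguments": {"commands": [[[0,0,0,0,0,0.1,0.6],[0,0,0,0,0,0.2,0.6],[0,0,0,0,0,0.3,0.6],[0,0,0,0,0,0.36,0.6],[0,0,0,0,0,0.36,0.6]]]}}

```text
time: 12.2
position: [0.6764, 0.0588, -0.0169]
tcp_rot: [[0.204, 0.979, -0.002], [0.979, -0.204, -0.0], [-0.0, -0.002, -1.0]]
ft_force: [0.2, 0.4, -0.3]
finger_gap: 0.0512
grip_force: 0.0
```

```bash
python3 - <<'E'
from h import *
m=cam("wrist");a=manip.snapshot("wrist")[:,:,::-1];cv2.imwrite("pics/w8.png",a);np.save("w8.npy",m,allow_pickle=True)
H,S,V=cv2.split(cv2.cvtColor(a,cv2.COLOR_BGR2HSV))
k=(S>80)&(H>90)&(H<125)&(V>60);print(rect(m,k,.017),rect(m,k,.031))
b=manip.snapshot("scene")[130:330,130:370,::-1];cv2.imwrite("pics/w8v.png",np.hstack([cv2.resize(b,(320,400),interpolation=cv2.INTER_CUBIC)[:, :],cv2.resize(a,(480,400))]))
E
python3 plan.py
```

```text
(array([0.6768626 , 0.05910054], dtype=float32), np.float32(78.545364), [0.11032826453447342, 0.028359882533550262]) (array([0.6781174 , 0.06550727], dtype=float32), np.float32(78.54538), [0.09966154396533966, 0.02561793103814125])
t 12.3 p [ 0.6772  0.0589 -0.0154] yaw -11.76 gap 0.0515 F [ 0.2 -0.6  0.5]
```

>>> {"name": "play_rows", "arguments": {"commands": [[[0,0,-0.01,0,0,0.03,0.6],[0,0,-0.01,0,0,0.06,0.6],[0,0,-0.01,0,0,0.08,0.6],[0,0,-0.01,0,0,0.08,0.6]]]}}

```text
time: 12.63
position: [0.677, 0.0589, -0.0239]
tcp_rot: [[0.199, 0.98, -0.0], [0.98, -0.199, -0.0], [-0.0, -0.0, -1.0]]
ft_force: [0.2, 0.4, -0.2]
finger_gap: 0.0511
grip_force: 0.0
```

>>> {"name": "play_rows", "arguments": {"commands": [[[0,0,0,0,0,0.02,0.6],[0,0,0,0,0,0.04,0.6],[0,0,0,0,0,0.05,0.6],[0,0,0,0,0,0.05,0.6]]]}}

```text
time: 12.97
position: [0.677, 0.0589, -0.0288]
tcp_rot: [[0.199, 0.98, -0.0], [0.98, -0.199, -0.0], [-0.0, -0.0, -1.0]]
ft_force: [0.8, -0.5, 1.0]
finger_gap: 0.0513
grip_force: 0.0
```

Run:
```python
from h import *
a=manip.snapshot("wrist")[:,:,::-1]
b=manip.snapshot("scene")[150:270,230:370,::-1];cv2.imwrite("pics/w9v.png",np.hstack([cv2.resize(b,(400,343),interpolation=cv2.INTER_CUBIC),cv2.resize(a[150:,80:480],(400,343))]))
```

```text
(no output)
```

View pics/w9v.png

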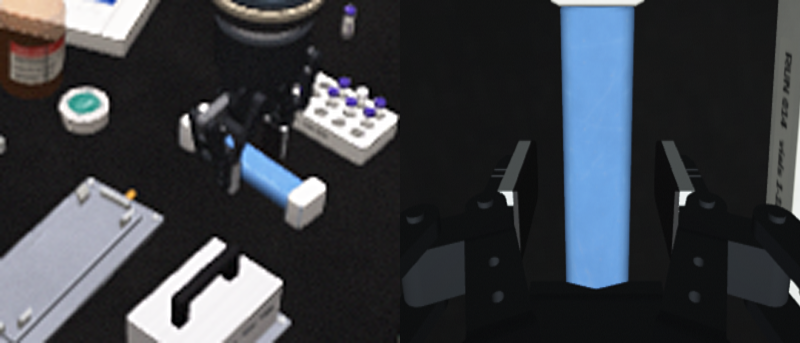

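The wrist crop shows the pad tips at about tube-axis height: the scale is 2.44 px/mm at the pads against 2.5 at the tube. I go 9 mm lower, then grip.

>>> {"name": "play_rows", "arguments": {"commands": [[[0,0,0,0,0,0.03,0.6],[0,0,0,0,0,0.06,0.6],[0,0,0,0,0,0.09,0.6],[0,0,0,0,0,0.09,0.6]]]}}

```text
time: 13.4
position: [0.6767, 0.0589, -0.0384]
tcp_rot: [[0.199, 0.98, -0.001], [0.98, -0.199, -0.0], [-0.0, -0.001, -1.0]]
ft_force: [-0.1, -0.1, 0.4]
finger_gap: 0.0514
grip_force: 0.0
```

>>> {"name": "play_rows", "arguments": {"commands": [[[0,0,0,0,0,0,0.2],[0,0,0,0,0,0,0.2],[0,0,0,0,0,0,0.2],[0,0,0,0,0,0,0.2],[0,0,0,0,0,0,0.2]]], "squeeze": 30}}

```text
time: 13.82
position: [0.678, 0.059, -0.0364]
tcp_rot: [[0.199, 0.98, 0.002], [0.98, -0.199, 0.0], [0.001, 0.002, -1.0]]
ft_force: [-1.4, 0.1, 9.0]
finger_gap: 0.027
grip_force: 34.2
```

>>> {"name": "play_rows", "arguments": {"commands": [[[0,0,0,0,0,-0.05,0.2],[0,0,0,0,0,-0.2,0.2],[0,0,0,0,0,-0.5,0.2],[0,0,0,0,0,-0.8,0.2],[0,0,0,0,0,-0.8,0.2]]], "squeeze": 40}}

```text
time: 14.23
position: [0.6802, 0.0592, 0.0489]
tcp_rot: [[0.199, 0.98, 0.008], [0.98, -0.199, 0.001], [0.002, 0.007, -1.0]]
ft_force: [1.2, 0.7, -0.5]
finger_gap: 0.0264
grip_force: 39.6
```

```bash
python3 - <<'E'
from h import *
m=cam("top");a=manip.snapshot("top")[:,:,::-1];cv2.imwrite("pics/t9.png",a)
H,S,V=cv2.split(cv2.cvtColor(a,cv2.COLOR_BGR2HSV))
for th in(70,90): print(rect(m,(V>th)&~((S>120)&(H<30)),.008,(212,170,282,292)))
b=(S>110)&(H>10)&(H<30)&(V>90);b[:170]=0;b[292:]=0;b[:,:212]=0;b[:,282:]=0
n,l,st,ce=cv2.connectedComponentsWithStats(b.astype(np.uint8));print([(st[i,4],ce[i].round(1)) for i in range(1,n) if st[i,4]>3])
m=cam("wrist");a=manip.snapshot("wrist")[:,:,::-1];H,S,V=cv2.split(cv2.cvtColor(a,cv2.COLOR_BGR2HSV));k=(S>80)&(H>90)&(H<125)&(V>60);s=manip.read_state();print(rect(m,k,s["position"][2]+.0375+.017))
E
python3 plan.py 0.59,0.096,0.07,38 0.495,0.133,0.07,88.8
```

```text
(array([0.50226605, 0.12065863], dtype=float32), np.float32(0.9062576), [0.24316208064556122, 0.11447171866893768])
(array([0.50268996, 0.09385575], dtype=float32), np.float32(0.9062729), [0.24316205084323883, 0.06085930019617081])
[(np.int32(23), array([243.8, 283. ]))]
(array([0.67998874, 0.06676587], dtype=float32), np.float32(78.52611), [0.09379278123378754, 0.02857012301683426])
t 14.33 p [0.6781 0.059  0.044 ] yaw -11.47 gap 0.0267 F [ 0.4  0.7 -0.6]
0.59,0.096,0.07,38 [0.002, 0.0, -0.824, 0.094, -0.468, -0.131] rows>= 3.5
0.59,0.096,0.07,38 [0.003, 0.001, -0.825, 0.281, -0.387, -0.131] rows>= 3.5
0.495,0.133,0.07,88.8 [-0.0, -0.0, -0.847, 0.438, -0.26, -0.0] rows>= 3.5
0.495,0.133,0.07,88.8 [-0.0, -0.0, -0.846, 0.508, -0.047, -0.0] rows>= 3.5
```

>>> {"name": "play_rows", "arguments": {"commands": [[[0,0,-0.824,0.09,-0.47,-0.2,0.2],[0,0,-0.824,0.09,-0.47,-0.2,0.2],[0,0,-0.824,0.09,-0.47,-0.2,0.2],[0,0,-0.824,0.09,-0.47,-0.2,0.2],[0,0,-0.824,0.09,-0.47,-0.2,0.2]]]}}

```text
time: 14.75
position: [0.632, 0.0771, 0.0615]
tcp_rot: [[-0.232, 0.973, -0.002], [0.973, 0.232, -0.0], [0.0, -0.002, -1.0]]
ft_force: [-0.3, 0.0, -0.3]
finger_gap: 0.0266
grip_force: 40.0
```

>>> {"name": "play_rows", "arguments": {"commands": [[[0,0,-0.825,0.28,-0.39,-0.1,0.2],[0,0,-0.825,0.28,-0.39,-0.1,0.2],[0,0,-0.825,0.28,-0.39,-0.1,0.2],[0,0,-0.825,0.28,-0.39,-0.1,0.2],[0,0,-0.825,0.28,-0.39,-0.1,0.2]]]}}

```text
time: 15.17
position: [0.588, 0.0954, 0.0717]
tcp_rot: [[-0.616, 0.788, -0.001], [0.788, 0.616, -0.0], [0.001, -0.001, -1.0]]
ft_force: [0.0, -0.5, -1.1]
finger_gap: 0.0269
grip_force: 40.2
```

>>> {"name": "play_rows", "arguments": {"commands": [[[0,0,-0.847,0.44,-0.26,0,0.2],[0,0,-0.847,0.44,-0.26,0,0.2],[0,0,-0.847,0.44,-0.26,0,0.2],[0,0,-0.847,0.44,-0.26,0,0.2],[0,0,-0.847,0.44,-0.26,0,0.2]]]}}

```text
time: 15.58
position: [0.5406, 0.114, 0.072]
tcp_rot: [[-0.894, 0.448, -0.001], [0.448, 0.894, -0.0], [0.001, -0.001, -1.0]]
ft_force: [0.6, -0.3, -1.6]
finger_gap: 0.027
grip_force: 40.2
```

>>> {"name": "play_rows", "arguments": {"commands": [[[0,0,-0.847,0.51,-0.05,0,0.2],[0,0,-0.847,0.51,-0.05,0,0.2],[0,0,-0.847,0.51,-0.05,0,0.2],[0,0,-0.847,0.51,-0.05,0,0.2],[0,0,-0.847,0.51,-0.05,0,0.2]]]}}

```text
time: 16.0
position: [0.493, 0.1324, 0.0722]
tcp_rot: [[-1.0, 0.023, -0.0], [0.023, 1.0, -0.0], [0.0, -0.0, -1.0]]
ft_force: [0.1, -1.0, -1.2]
finger_gap: 0.0267
grip_force: 40.2
```

```bash
python3 - <<'E'
from h import *
m=cam("wrist");a=manip.snapshot("wrist")[:,:,::-1];cv2.imwrite("pics/w10.png",a);np.save("w10.npy",m,allow_pickle=True)
H,S,V=cv2.split(cv2.cvtColor(a,cv2.COLOR_BGR2HSV))
s=manip.read_state();zt=s["position"][2]+.0375
# flange edges: per row, extent of grey (bright) blob connected around col 276
out=[]
for r in range(60,200,10):
    row=V[r]>95; c=np.nonzero(row[180:380])[0]+180
    if len(c)>20: out.append((r,c.min(),c.max(),np.round(ray(m,[(c.min(),r),(c.max(),r)],.008)[:,:2],4).tolist()))
for o in out:print(*o)
b=(S>110)&(H>10)&(H<30)&(V>90);n,l,st,ce=cv2.connectedComponentsWithStats(b.astype(np.uint8))
for i in range(1,n):
    if st[i,4]>15: print("brass",st[i],ce[i].round(1),ray(m,ce[i],.012)[0].round(4))
w=(V>200)&(S<40);n,l,st,ce=cv2.connectedComponentsWithStats(w.astype(np.uint8))
for i in range(1,n):
    if st[i,4]>150: print("white",st[i],ce[i].round(1),ray(m,ce[i],zt+.017)[0].round(4))
E
python3 plan.py 0.495,0.133,0.02,88.8
```

```text
90 216 338 [[0.4048, 0.0954], [0.4067, 0.1757]]
100 216 338 [[0.4111, 0.095], [0.413, 0.1758]]
110 217 337 [[0.4174, 0.0952], [0.4193, 0.1753]]
120 217 337 [[0.4239, 0.0948], [0.4258, 0.1754]]
130 217 336 [[0.4304, 0.0943], [0.4323, 0.1749]]
140 218 336 [[0.437, 0.0945], [0.4389, 0.1751]]
150 218 336 [[0.4437, 0.0941], [0.4456, 0.1752]]
160 219 335 [[0.4506, 0.0943], [0.4525, 0.1747]]
170 219 335 [[0.4575, 0.0939], [0.4594, 0.1748]]
180 220 334 [[0.4646, 0.0941], [0.4664, 0.1743]]
190 220 334 [[0.4717, 0.0936], [0.4736, 0.1744]]
brass [272  69  11  16 166] [277.   76.1] [0.3977 0.1357 0.012 ]
brass [ 81 142  12  15 152] [ 86.2 148.5] [0.4404 0.0057 0.012 ]
white [411   0  32  15 253] [427.7   5.7] [0.3912 0.1834 0.1267]
white [493  37  67   5 227] [524.7  39. ] [0.4015 0.2157 0.1267]
white [ 445   42   91  280 4758] [480.9 163.7] [0.4416 0.2069 0.1267]
white [536  46  23  16 256] [547.1  53.1] [0.4059 0.2237 0.1267]
white [ 498   63   62  281 8875] [538.5 248.1] [0.4741 0.2329 0.1267]
white [ 222  100  108   57 5832] [275.5 127.4] [0.4274 0.1342 0.1267]
white [    0   175   105   162 10922] [ 62.9 249.3] [0.4704 0.0523 0.1267]
t 16.05 p [0.4931 0.1323 0.0722] yaw 88.47 gap 0.0271 F [-0.3  0.7 -0.2]
0.495,0.133,0.02,88.8 [-0.0, -0.001, -0.011, -0.019, 0.008, 0.522] rows>= 1.3
```

>>> {"name": "play_rows", "arguments": {"commands": [[[0,0,-0.01,-0.024,0.012,0.2,0.2],[0,0,-0.01,-0.024,0.012,0.45,0.2],[0,0,-0.01,-0.024,0.012,0.7,0.2],[0,0,-0.01,-0.024,0.012,0.7,0.2],[0,0,-0.01,-0.024,0.012,0.7,0.2]]]}}

```text
time: 16.47
position: [0.4946, 0.1331, 0.0019]
tcp_rot: [[-1.0, 0.02, -0.003], [0.02, 1.0, -0.001], [0.003, -0.001, -1.0]]
ft_force: [-0.7, 0.9, -0.6]
finger_gap: 0.0266
grip_force: 40.1
```

```bash
python3 plan.py 0.4955,0.1335,-0.018,88.75
```

```text
t 16.47 p [0.4946 0.1331 0.0019] yaw 88.87 gap 0.0266 F [-0.7  0.9 -0.6]
0.4955,0.1335,-0.018,88.75 [-0.001, -0.005, 0.004, -0.009, 0.004, 0.199] rows>= 0.5
```

>>> {"name": "play_rows", "arguments": {"commands": [[[0,0,0,0,0,0.06,0.2],[0,0,0,0,0,0.12,0.2],[0,0,0,0,0,0.17,0.2],[0,0,0,0,0,0.2,0.2],[0,0,0,0,0,0.2,0.2]]]}}

```text
time: 16.88
position: [0.4953, 0.1335, -0.0179]
tcp_rot: [[-1.0, 0.016, -0.0], [0.016, 1.0, -0.0], [0.0, -0.0, -1.0]]
ft_force: [-0.1, -0.6, -0.8]
finger_gap: 0.0269
grip_force: 40.1
```

>>> {"name": "play_rows", "arguments": {"commands": [[[0,0,0,0,0,0.01,0.2],[0,0,0,0,0,0.02,0.2],[0,0,0,0,0,0.03,0.2],[0,0,0,0,0,0.03,0.2]]]}}

```text
time: 17.22
position: [0.4956, 0.1336, -0.0205]
tcp_rot: [[-1.0, 0.015, 0.0], [0.015, 1.0, -0.0], [-0.0, -0.0, -1.0]]
ft_force: [-1.0, 0.0, -1.7]
finger_gap: 0.0268
grip_force: 40.1
```

>>> {"name": "play_rows", "arguments": {"commands": [[[0,0,0,0,0,0.01,0.2],[0,0,0,0,0,0.015,0.2],[0,0,0,0,0,0.02,0.2],[0,0,0,0,0,0.02,0.2]]]}}

```text
time: 17.55
position: [0.4956, 0.1336, -0.0224]
tcp_rot: [[-1.0, 0.015, 0.0], [0.015, 1.0, -0.0], [-0.0, -0.0, -1.0]]
ft_force: [-1.1, 1.0, 0.6]
finger_gap: 0.0268
grip_force: 41.3
```

>>> {"name": "play_rows", "arguments": {"commands": [[[0,0,0,0,0,0.005,0.2],[0,0,0,0,0,0.01,0.2],[0,0,0,0,0,0.015,0.2],[0,0,0,0,0,0.015,0.2]]]}}

```text
time: 17.88
position: [0.4957, 0.1336, -0.0225]
tcp_rot: [[-1.0, 0.015, 0.001], [0.015, 1.0, 0.0], [-0.001, 0.0, -1.0]]
ft_force: [-12.2, -3.3, 34.2]
finger_gap: 0.0261
grip_force: 53.6
```

Solid contact at the expected cradle-floor level, so I ease off and release.

>>> {"name": "play_rows", "arguments": {"commands": [[[0,0,0,0,0,-0.012,0.2],[0,0,0,0,0,-0.012,0.2],[0,0,0,0,0,-0.012,0.5],[0,0,0,0,0,-0.012,0.5],[0,0,0,0,0,-0.012,0.5]]]}}

```text
time: 18.3
position: [0.4955, 0.1335, -0.023]
tcp_rot: [[-1.0, 0.015, -0.0], [0.015, 1.0, -0.0], [0.0, -0.0, -1.0]]
ft_force: [-0.6, -0.3, -0.2]
finger_gap: 0.0428
grip_force: 0.0
```

>>> {"name": "play_rows", "arguments": {"commands": [[[0,0,0,0,0,0,0.6],[0,0,0,0,0,0,0.6],[0,0,0,0,0,0,0.6],[0,0,0,0,0,0,0.6]]]}}

```text
time: 18.63
position: [0.4955, 0.1336, -0.0228]
tcp_rot: [[-1.0, 0.015, -0.0], [0.015, 1.0, -0.0], [0.0, -0.0, -1.0]]
ft_force: [-0.4, 0.1, 1.0]
finger_gap: 0.0513
grip_force: 0.0
```

>>> {"name": "play_rows", "arguments": {"commands": [[[0,0,0,0,0,-0.1,0.6],[0,0,0,0,0,-0.3,0.6],[0,0,0,0,0,-0.6,0.6],[0,0,0,0,0,-0.9,0.6],[0,0,0,0,0,-0.95,0.6]]]}}

```text
time: 19.05
position: [0.4979, 0.1342, 0.0775]
tcp_rot: [[-1.0, 0.015, 0.006], [0.015, 1.0, 0.002], [-0.006, 0.002, -1.0]]
ft_force: [0.7, 1.0, 1.9]
finger_gap: 0.0513
grip_force: 0.0
```

>>> {"name": "play_rows", "arguments": {"commands": [[[0,0,0,0,0,-0.4,0.6],[0,0,0,0,0,-0.8,0.6],[0,0,0,0,0,-1,0.6],[0,0,0,0,0,-1,0.6]]]}}

```text
time: 19.38
position: [0.4977, 0.1341, 0.1775]
tcp_rot: [[-1.0, 0.015, 0.007], [0.015, 1.0, 0.002], [-0.007, 0.002, -1.0]]
ft_force: [1.2, -0.4, 0.6]
finger_gap: 0.051
grip_force: 0.0
```

```bash
python3 - <<'E'
from h import *
m=cam("wrist");a=manip.snapshot("wrist")[:,:,::-1];cv2.imwrite("pics/w11.png",a);np.save("w11.npy",m,allow_pickle=True)
H,S,V=cv2.split(cv2.cvtColor(a,cv2.COLOR_BGR2HSV))
k=(S>80)&(H>95)&(H<125)&(V>60);print("blue",rect(m,k,.031),rect(m,k,.04))
for r in range(100,260,20):
    c=np.nonzero(V[r,190:370]>95)[0]+190
    if len(c)>20: print(r,c.min(),c.max(),np.round(ray(m,[((c.min()+c.max())/2,r)],.008)[0],4))
b=(S>110)&(H>10)&(H<30)&(V>90);n,l,st,ce=cv2.connectedComponentsWithStats(b.astype(np.uint8))
for i in range(1,n):
    if st[i,4]>15: print("brass",st[i],ray(m,[ce[i],(ce[i][0],st[i][1])],.012).round(4).tolist())
w=(V>200)&(S<40);n,l,st,ce=cv2.connectedComponentsWithStats(w.astype(np.uint8))
for i in range(1,n):
    if st[i,4]>150 and 220<ce[i][0]<340: print("white",st[i],ce[i].round(1),ray(m,ce[i],.048)[0].round(4))
print("cover handle",rect(m,V<90,.084,(430,60,560,300)))
E
python3 plan.py
```

```text
blue (array([0.49662793, 0.13377692], dtype=float32), np.float32(-0.821846), [0.11318179219961166, 0.027538659051060677]) (array([0.4947394 , 0.13382193], dtype=float32), np.float32(-0.82185364), [0.11004480719566345, 0.026775388047099113])
100 232 317 [0.4123 0.1349 0.008 ]
120 233 317 [0.4306 0.1351 0.008 ]
140 233 316 [0.4494 0.1343 0.008 ]
160 234 315 [0.4689 0.1339 0.008 ]
180 234 314 [0.4889 0.1331 0.008 ]
200 235 314 [0.5096 0.1332 0.008 ]
220 236 313 [0.5309 0.1329 0.008 ]
240 236 312 [0.553 0.132 0.008]
brass [271  78   8  11  84] [[0.3975, 0.1352, 0.012], [0.3932, 0.1353, 0.012]]
brass [136 128   8  11  81] [[0.4405, 0.0046, 0.012], [0.4359, 0.0052, 0.012]]
brass [271 273   7   8  54] [[0.5931, 0.1313, 0.012], [0.5892, 0.1314, 0.012]]
brass [469 372   9   8  41] [[0.7251, 0.3634, 0.012], [0.7199, 0.3626, 0.012]]
white [256  47  85  13 921] [297.4  53.4] [0.3786 0.1541 0.048 ]
white [256 110  39  20 755] [274.7 119.5] [0.4299 0.1349 0.048 ]
white [258 250  35  17 578] [274.9 258. ] [0.5568 0.1329 0.048 ]
cover handle (array([0.49679175, 0.30593395], dtype=float32), np.float32(11.611145), [0.20123355090618134, 0.10970383137464523])
t 19.43 p [0.4969 0.1339 0.1749] yaw 89.12 gap 0.0514 F [ 0.9 -0.1  0.6]
```

The trap is seated and centred. Now I fetch the cover.

```bash
python3 plan.py 0.4831,0.3138,0.11,87.6 0.4831,0.3138,0.026,87.6
```

```text
t 19.43 p [0.4969 0.1339 0.1749] yaw 89.12 gap 0.0514 F [ 0.9 -0.1  0.6]
0.4831,0.3138,0.11,87.6 [0.001, 0.004, 0.025, 0.084, 0.898, 0.325] rows>= 2.3
0.4831,0.3138,0.11,87.6 [0.002, 0.004, 0.026, 0.096, 0.897, 0.325] rows>= 2.3
0.4831,0.3138,0.026,87.6 [-0.0, 0.0, -0.0, -0.0, -0.0, 0.84] rows>= 2.0
```

>>> {"name": "play_rows", "arguments": {"commands": [[[0,0,0.025,0.08,0.9,0.3,0.6],[0,0,0.025,0.08,0.9,0.3,0.6],[0,0,0.025,0.08,0.9,0.3,0.6],[0,0,0.025,0.08,0.9,0.3,0.6]]]}}

```text
time: 19.77
position: [0.4872, 0.2257, 0.14]
tcp_rot: [[-1.0, 0.025, -0.003], [0.025, 1.0, -0.001], [0.003, -0.001, -1.0]]
ft_force: [0.0, 0.2, 0.2]
finger_gap: 0.051
grip_force: 0.0
```

>>> {"name": "play_rows", "arguments": {"commands": [[[0,0,0.025,0.09,0.9,0.3,0.6],[0,0,0.025,0.09,0.9,0.3,0.6],[0,0,0.025,0.09,0.9,0.3,0.6],[0,0,0.025,0.09,0.9,0.3,0.6],[0,0,0.025,0.09,0.9,0.3,0.6]]]}}

```text
time: 20.18
position: [0.482, 0.3134, 0.1116]
tcp_rot: [[-0.999, 0.041, -0.001], [0.041, 0.999, -0.001], [0.001, -0.001, -1.0]]
ft_force: [0.0, 0.0, -0.2]
finger_gap: 0.0514
grip_force: 0.0
```

>>> {"name": "play_rows", "arguments": {"commands": [[[0,0,0,0,0,0,0.6],[0,0,0,0,0,0,0.6],[0,0,0,0,0,0,0.6]]]}}

```text
time: 20.43
position: [0.4829, 0.313, 0.1127]
tcp_rot: [[-0.999, 0.043, 0.001], [0.043, 0.999, 0.0], [-0.001, 0.0, -1.0]]
ft_force: [0.8, -0.2, -0.1]
finger_gap: 0.0512
grip_force: 0.0
```

```bash
python3 - <<'E'
from h import *
m=cam("wrist");a=manip.snapshot("wrist")[:,:,::-1];V=cv2.cvtColor(a,cv2.COLOR_BGR2HSV)[:,:,2]
print(rect(m,V<90,.084,(255,60,300,300)))
E
python3 plan.py 0.4831,0.3138,0.026,87.6
```

```text
(array([0.48160478, 0.3140108 ], dtype=float32), np.float32(-2.5814514), [0.09029986709356308, 0.010951725766062737])
t 20.48 p [0.4829 0.3131 0.1127] yaw 87.55 gap 0.051 F [ 0.4 -0.4  0. ]
0.4831,0.3138,0.026,87.6 [0.001, 0.001, -0.002, -0.001, 0.007, 0.867] rows>= 2.1
```

>>> {"name": "play_rows", "arguments": {"commands": [[[0,0,0,0,0.007,0.3,0.6],[0,0,0,0,0.007,0.6,0.6],[0,0,0,0,0.007,0.8,0.6],[0,0,0,0,0.007,0.86,0.6],[0,0,0,0,0.007,0.86,0.6]]]}}

```text
time: 20.9
position: [0.4818, 0.3136, 0.0252]
tcp_rot: [[-0.999, 0.042, -0.002], [0.042, 0.999, -0.001], [0.002, -0.001, -1.0]]
ft_force: [-0.3, -0.5, 0.8]
finger_gap: 0.0513
grip_force: 0.0
```

>>> {"name": "play_rows", "arguments": {"commands": [[[0,0,0,0,0,0,0],[0,0,0,0,0,0,0],[0,0,0,0,0,0,0],[0,0,0,0,0,0,0],[0,0,0,0,0,0,0]]], "squeeze": 60}}

```text
time: 21.32
position: [0.4834, 0.3148, 0.0275]
tcp_rot: [[-0.999, 0.042, 0.002], [0.042, 0.999, 0.001], [-0.002, 0.001, -1.0]]
ft_force: [-0.5, -3.0, 8.1]
finger_gap: 0.0108
grip_force: 61.0
```

>>> {"name": "play_rows", "arguments": {"commands": [[[0,0,0,0,0,0,0],[0,0,0,0,0,0,0],[0,0,0,0,0,0,0]]]}}

```text
time: 21.57
position: [0.4834, 0.3148, 0.0275]
tcp_rot: [[-0.999, 0.042, 0.002], [0.042, 0.999, 0.001], [-0.002, 0.001, -1.0]]
ft_force: [0.3, -3.0, 8.5]
finger_gap: 0.0105
grip_force: 60.9
```

```bash
python3 plan.py 0.4831,0.3138,0.115,87.6
```

```text
t 21.57 p [0.4834 0.3148 0.0275] yaw 87.61 gap 0.0105 F [ 0.3 -3.   8.5]
0.4831,0.3138,0.115,87.6 [0.001, 0.004, 0.0, 0.001, -0.009, -0.875] rows>= 2.1
```

>>> {"name": "play_rows", "arguments": {"commands": [[[0,0,0,0,0,-0.1,0],[0,0,0,0,0,-0.25,0],[0,0,0,0,0,-0.5,0],[0,0,0,0,0,-0.75,0],[0,0,0,0,0,-0.87,0]]]}}

```text
time: 21.98
position: [0.4834, 0.3153, 0.1171]
tcp_rot: [[-0.999, 0.041, 0.003], [0.041, 0.999, 0.002], [-0.003, 0.002, -1.0]]
ft_force: [0.2, 0.6, -1.5]
finger_gap: 0.0104
grip_force: 59.7
```

>>> {"name": "play_rows", "arguments": {"commands": [[[0,0,-0.02,-0.06,-0.3,0,0],[0,0,-0.02,-0.06,-0.6,0,0],[0,0,-0.02,-0.06,-0.9,0,0],[0,0,-0.02,-0.06,-0.9,0,0]]]}}

```text
time: 22.32
position: [0.4845, 0.2205, 0.1143]
tcp_rot: [[-0.999, 0.034, 0.0], [0.034, 0.999, -0.001], [-0.0, -0.001, -1.0]]
ft_force: [0.9, -0.4, -2.1]
finger_gap: 0.0107
grip_force: 59.7
```

>>> {"name": "play_rows", "arguments": {"commands": [[[0,0,-0.02,0,-0.3,0,0],[0,0,-0.02,0,-0.6,0,0],[0,0,-0.02,0,-0.9,0,0],[0,0,-0.02,0,-0.9,0,0],[0,0,-0.02,0,-0.9,0,0]]]}}

```text
time: 22.73
position: [0.4822, 0.1336, 0.1142]
tcp_rot: [[-1.0, 0.023, 0.001], [0.023, 1.0, 0.0], [-0.001, 0.0, -1.0]]
ft_force: [-0.0, -0.2, -1.4]
finger_gap: 0.0104
grip_force: 59.7
```

>>> {"name": "play_rows", "arguments": {"commands": [[[0,0,0,0,0,0,0],[0,0,0,0,0,0,0],[0,0,0,0,0,0,0]]]}}

```text
time: 22.98
position: [0.482, 0.1354, 0.1133]
tcp_rot: [[-1.0, 0.019, 0.0], [0.019, 1.0, 0.0], [-0.0, 0.0, -1.0]]
ft_force: [-0.9, -0.2, -2.5]
finger_gap: 0.0104
grip_force: 59.7
```

```bash
python3 - <<'E'
from h import *
s=manip.read_state();z=s["position"][2]-.0275
m=cam("wrist");a=manip.snapshot("wrist")[:,:,::-1];cv2.imwrite("pics/w12.png",a)
H,S,V=cv2.split(cv2.cvtColor(a,cv2.COLOR_BGR2HSV))
# hood top edges above row 230, at hood-top height
for r in range(90,230,20):
    c=np.nonzero(V[r,150:400]>190)[0]+150
    if len(c)>20: print(r,c.min(),c.max(),np.round(ray(m,[(c.min(),r),(c.max(),r)],z+.052),4)[:,:2].tolist())
k=(V>190).astype(np.uint8);col=k[:240,275];print("front row",np.nonzero(col)[0][:3])
h=(V[:,276]<90);rr=np.nonzero(V[:,260]>190)[0];print(rr[0],ray(m,(260,rr[0]),z+.052))
rr=[r for r in range(rr[0]+5,260) if V[r,277]<90];print("handle front",rr[0],ray(m,(277,rr[0]),z+.084))
E
python3 plan.py 0.4953,0.1334,0.115,88.75
```

```text
90 197 352 [[0.4012, 0.1044], [0.4025, 0.1692]]
110 198 351 [[0.4092, 0.1042], [0.4105, 0.1691]]
130 199 350 [[0.4174, 0.104], [0.4187, 0.1689]]
150 200 349 [[0.4259, 0.1038], [0.4272, 0.1688]]
170 201 348 [[0.4346, 0.1035], [0.4359, 0.1687]]
190 203 347 [[0.4437, 0.1037], [0.4449, 0.1685]]
210 204 346 [[0.4529, 0.1035], [0.4542, 0.1684]]
front row [53 54 55]
52 [[0.38717898 0.13122699 0.13782708]]
handle front 70 [[0.3982577  0.13783595 0.16982708]]
t 23.03 p [0.482  0.1353 0.1132] yaw 88.89 gap 0.0107 F [-0.6  0.4 -2.8]
0.4953,0.1334,0.115,88.75 [0.0, -0.0, 0.005, -0.133, -0.016, -0.018] rows>= 0.3
```

Run:
```python
from h import *
m=cam("wrist");s=manip.read_state();z=s["position"][2]-.0275
V=cv2.cvtColor(cv2.imread("pics/w12.png"),cv2.COLOR_BGR2HSV)[:,:,2]
for c in(240,276):
    d=np.flatnonzero(np.diff((V[:300,c]>190).astype(int)));print(c,d.tolist())
    for r in d: print(r,ray(m,(c,r),z+.052)[0].round(4),ray(m,(c,r),z+.084)[0].round(4))
```

```text
240 [75, 267]
75 [0.3957 0.1226 0.1377] [0.3995 0.1256 0.1697]
267 [0.4814 0.1185 0.1377] [0.4674 0.1224 0.1697]
276 [52, 56, 57, 68, 75, 176]
52 [0.3873 0.1377 0.1377] [0.3928 0.1375 0.1697]
56 [0.3888 0.1376 0.1377] [0.394  0.1375 0.1697]
57 [0.3891 0.1376 0.1377] [0.3943 0.1375 0.1697]
68 [0.3933 0.1375 0.1377] [0.3976 0.1374 0.1697]
75 [0.396  0.1375 0.1377] [0.3997 0.1374 0.1697]
176 [0.4379 0.1366 0.1377] [0.433  0.1367 0.1697]
```

>>> {"name": "play_rows", "arguments": {"commands": [[[0,0,0.006,-0.133,-0.018,0,0],[0,0,0.006,-0.133,-0.018,0,0],[0,0,0.006,-0.133,-0.018,0,0],[0,0,0.006,-0.133,-0.018,0,0]]]}}

```text
time: 23.37
position: [0.4948, 0.1327, 0.113]
tcp_rot: [[-1.0, 0.023, -0.001], [0.023, 1.0, -0.0], [0.001, -0.0, -1.0]]
ft_force: [0.6, 0.8, -1.7]
finger_gap: 0.0109
grip_force: 59.8
```

```bash
python3 - <<'E'
from h import *
m=cam("wrist");s=manip.read_state();z=s["position"][2]-.0275
a=manip.snapshot("wrist")[:,:,::-1];V=cv2.cvtColor(a,cv2.COLOR_BGR2HSV)[:,:,2]
d=np.flatnonzero(np.diff((V[:300,240]>190).astype(int)));print([ray(m,(240,r),z+.052)[0].round(4).tolist() for r in d[:3]])
for r in(120,210):
    c=np.nonzero(V[r,150:400]>190)[0]+150;print(ray(m,((c.min()+c.max())/2,r),z+.052)[0].round(4))
E
python3 plan.py 0.4953,0.1334,0.05,88.75
```

```text
[[0.4085, 0.1203, 0.1375], [0.4942, 0.1159, 0.1375]]
[0.4268 0.1344 0.1375]
[0.4664 0.1334 0.1375]
t 23.42 p [0.4948 0.1326 0.1131] yaw 88.66 gap 0.0105 F [ 0.3  0.1 -2. ]
0.4953,0.1334,0.05,88.75 [-0.0, -0.001, -0.003, -0.005, 0.008, 0.631] rows>= 1.5
```

>>> {"name": "play_rows", "arguments": {"commands": [[[0,0,-0.003,0,0.008,0.15,0],[0,0,-0.003,0,0.008,0.3,0],[0,0,-0.003,0,0.008,0.45,0],[0,0,-0.003,0,0.008,0.6,0],[0,0,-0.003,0,0.008,0.6,0]]]}}

```text
time: 23.83
position: [0.4932, 0.1329, 0.0508]
tcp_rot: [[-1.0, 0.022, -0.004], [0.022, 1.0, -0.001], [0.004, -0.001, -1.0]]
ft_force: [-1.6, -0.6, -1.5]
finger_gap: 0.0106
grip_force: 59.6
```

>>> {"name": "play_rows", "arguments": {"commands": [[[0,0,0,0,0,0.04,0],[0,0,0,0,0,0.08,0],[0,0,0,0,0,0.12,0],[0,0,0,0,0,0.12,0]]]}}

```text
time: 24.17
position: [0.4952, 0.1332, 0.041]
tcp_rot: [[-1.0, 0.022, -0.0], [0.022, 1.0, -0.0], [0.0, -0.0, -1.0]]
ft_force: [-0.6, -0.0, -0.9]
finger_gap: 0.0106
grip_force: 59.7
```

>>> {"name": "play_rows", "arguments": {"commands": [[[0,0,0,0,0,0.015,0],[0,0,0,0,0,0.03,0],[0,0,0,0,0,0.045,0],[0,0,0,0,0,0.045,0]]]}}

```text
time: 24.5
position: [0.4952, 0.1332, 0.0365]
tcp_rot: [[-1.0, 0.022, -0.0], [0.022, 1.0, -0.0], [0.0, -0.0, -1.0]]
ft_force: [0.0, 0.7, -2.4]
finger_gap: 0.0105
grip_force: 59.7
```

Past the plinth top with no contact, so it is going over the plinth. I continue down.

>>> {"name": "play_rows", "arguments": {"commands": [[[0,0,0,0,0,0.015,0],[0,0,0,0,0,0.03,0],[0,0,0,0,0,0.035,0],[0,0,0,0,0,0.035,0]]]}}

```text
time: 24.83
position: [0.4951, 0.1331, 0.033]
tcp_rot: [[-1.0, 0.022, -0.0], [0.022, 1.0, -0.0], [0.0, -0.0, -1.0]]
ft_force: [-0.2, 0.1, -0.8]
finger_gap: 0.0104
grip_force: 59.7
```

>>> {"name": "play_rows", "arguments": {"commands": [[[0,0,0,0,0,0.01,0],[0,0,0,0,0,0.015,0],[0,0,0,0,0,0.02,0],[0,0,0,0,0,0.02,0]]]}}

```text
time: 25.17
position: [0.4954, 0.1326, 0.0323]
tcp_rot: [[-1.0, 0.023, 0.001], [0.023, 1.0, -0.001], [-0.001, -0.001, -1.0]]
ft_force: [-8.7, -6.8, 21.1]
finger_gap: 0.0107
grip_force: 62.9
```

>>> {"name": "play_rows", "arguments": {"commands": [[[0,0,0,0,0,-0.015,0],[0,0,0,0,0,-0.015,0],[0,0,0,0,0,-0.015,0.6],[0,0,0,0,0,-0.015,0.6],[0,0,0,0,0,-0.015,0.6]]]}}

```text
time: 25.58
position: [0.4953, 0.1332, 0.0326]
tcp_rot: [[-1.0, 0.022, -0.0], [0.022, 1.0, -0.0], [0.0, -0.0, -1.0]]
ft_force: [0.6, -0.4, 0.2]
finger_gap: 0.0463
grip_force: 0.0
```

>>> {"name": "play_rows", "arguments": {"commands": [[[0,0,0,0,0,0,0.6],[0,0,0,0,0,0,0.6],[0,0,0,0,0,0,0.6],[0,0,0,0,0,0,0.6]]]}}

```text
time: 25.92
position: [0.4953, 0.1332, 0.0327]
tcp_rot: [[-1.0, 0.022, -0.0], [0.022, 1.0, -0.0], [0.0, -0.0, -1.0]]
ft_force: [0.1, 0.2, 0.3]
finger_gap: 0.0515
grip_force: 0.0
```

>>> {"name": "play_rows", "arguments": {"commands": [[[0,0,0,0,0,-0.1,0.6],[0,0,0,0,0,-0.3,0.6],[0,0,0,0,0,-0.6,0.6],[0,0,0,0,0,-0.9,0.6],[0,0,0,0,0,-0.95,0.6]]]}}

```text
time: 26.33
position: [0.4973, 0.1337, 0.1331]
tcp_rot: [[-1.0, 0.022, 0.006], [0.022, 1.0, 0.002], [-0.006, 0.002, -1.0]]
ft_force: [1.2, -0.0, 1.9]
finger_gap: 0.0512
grip_force: 0.0
```

>>> {"name": "play_rows", "arguments": {"commands": [[[0,0,0,0,0,-0.3,0.6],[0,0,0,0,0,-0.6,0.6],[0,0,0,0,0,-0.6,0.6],[0,0,0,0,0,-0.6,0.6],[0,0,0,0,0,-0.6,0.6]]]}}

```text
time: 26.75
position: [0.4952, 0.1332, 0.1875]
tcp_rot: [[-1.0, 0.022, 0.0], [0.022, 1.0, -0.0], [-0.0, -0.0, -1.0]]
ft_force: [0.3, 0.7, -0.4]
finger_gap: 0.0513
grip_force: 0.0
```

```bash
python3 - <<'E'
from h import *
m=cam("wrist");im=manip.snapshot("wrist")[:,:,::-1];cv2.imwrite("pics/w13.png",im)
H,S,V=cv2.split(cv2.cvtColor(im,cv2.COLOR_BGR2HSV))
print("handle",rect(m,V<90,.089,(258,110,296,275)))
print("hood",rect(m,V>225,.057,(215,80,330,300)))
b=(S>110)&(H>10)&(H<30)&(V>90);n,l,st,ce=cv2.connectedComponentsWithStats(b.astype(np.uint8))
for i in range(1,n):
    if st[i,4]>15: print("brass",st[i],ray(m,ce[i],.012).round(4))
E
python3 plan.py
```

```text
handle (array([0.4941782 , 0.13250962], dtype=float32), np.float32(-1.0799103), [0.08912945538759232, 0.010521060787141323])
hood (array([0.4950763 , 0.13264507], dtype=float32), np.float32(-1.4000473), [0.17375360429286957, 0.06583283096551895])
brass [272  83   8  11  82] [[0.3972 0.1354 0.012 ]]
brass [141 133   8  10  74] [[0.4405 0.0042 0.012 ]]
brass [470 372   6   4  17] [[0.7268 0.3647 0.012 ]]
t 26.8 p [0.4948 0.1331 0.187 ] yaw 88.73 gap 0.0512 F [-0.9 -0.5  0.3]
```

```bash
python3 -c "
from workcell import manip
print(manip.hand_in())"
```

```text
the job is handed in; nothing more can be done
None
```

The job is handed in (about 27 s on the robot clock): the trap is in the long housing's cradle and the long cover is back home over it, within about 1 mm of where it stood at the start; the hand-in returned no verdict, and I did not re-measure the bottles, tin or short cover.

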